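# Clear the tipping rivet tray with a wiper

## Robot

A 6-joint arm with a two-finger parallel gripper is mounted at the origin on the work surface. World frame = base frame: x ahead of the robot, y to its left, z up, the work surface at z = 0. Lengths are in m, angles in rad, forces in N, time in s.
With the tool pointing down it reaches from about 0.35 to 0.975 m from the base axis. Payload 4.9 kg.
Tool frame: the origin (TCP) lies midway between the tips of the shut fingers; the grasp point (between the pads) lies 19 mm behind it (ctrl.tcp_to_grasp is the distance from the TCP to the grasp point, in m); x points along the fingers, y is the direction in which the jaws open and shut, and the axes are right-handed (so a half turn about x gives the same grasp; the last joint's range is limited). The gripper opens to 85 mm and grips with 20 to 120 N. Pads are 22 mm wide; open, the fingers measure 114 mm over their backs; the gripper's body (76 mm by 85 mm) begins 54 mm behind the grasp point. The pads swing forward as they close: fully open they stand 13 mm farther back than shut.
Start: joints at [1.111, 0.053, 1.613, -0, 1.476, -0.119], TCP at [0.209, 0.589, 0.231] pointing down, gripper open.
Joint ranges: [-3.01, 3.01], [-1.01, 2.22], [0.06, 2.58], [-1.02, 4.17], [0.09, 2.62], [-3.14, 3.14]. Speed limits (rad/s): [2.57, 2.57, 3.14, 3.14, 3.14, 3.14].

## Interface

Orientations are given as a unit quaternion [x, y, z, w].
In Python, from workcell import ctrl gives the robot as it stands.
- The arm moves only by the shell command python3 -m handwheel 'ROWS' [FORCE]. ROWS is JSON, a list of rows, each a list of 3 entries, a list of its own where there are three numbers: the shift along the world's x, y, z in cm, then the turn about the world's z in rad, then the gripper command: -1 is fully open, 1 is shut, values between are in proportion. In form: [[[dx, dy, dz], yaw, gripper], ...]. A call has 1 to 5 rows; each row shifts and turns the commanded pose from where the row before left it; what a row does not reach is not made up. A row lasts 1/10 s, in which the tool goes at most 50 mm and 8.59 degrees, less where a joint would pass 70% of its speed; a pose out of reach is approached as far as the arm can. A call is refused whole if a number of a shift passes 5 or a number of a turn 0.15, either way. A call with a gripper value outside its range is refused whole. The fingers move at their own pace and stop on an object; FORCE is the grip in N (left out, the last holds). Time passes only in rows, so rows that do not move let the fingers close. It gives the time, the measured TCP pose, the force and the opening at its end, in the units of the state.
- ctrl.observe(): the state, without advancing time (a new reading comes with each control period).
- ctrl.camera(name): name is "side" or "top" or "wrist"; returns the picture (384x512x3 uint8, red, green, blue); there is no depth.
- ctrl.camera_params(name): a dict with "fx", "fy", "cx", "cy" (pixels), "distortion" ([k1, k2, p1, p2, k3] as OpenCV has them; the pictures are not rectified), "R" (3x3) and "t" (3): a world point X has camera coordinates R X + t. Camera axes: x right, y down, z forward; pixel columns grow to the right and rows downward; lengths in m; the calibration is good to about 2 mm. A picture is of the moment at which its call begins: read the wrist's pose just before it. camera_params takes no time and is no camera call; for the wrist camera it gives the pose at the moment of the call.
- ctrl.sign_off(): hands the job in, once; it reports no verdict.
The state is a dict: "t": time; "joint_pos": joint angles; "dq": joint speeds; "effort": joint torques, N m; "tcp_pos": TCP position; "tool_rot": TCP orientation; "force": force on the tool from outside, world axes, zero at the start; "moment": the same for the moment, N m; "gripper_width": opening from 0.0 (shut) to 1.0 (fully open).
Only numpy, scipy, OpenCV 4.12 (cv2) and the standard library are available. Lean on these libraries where they do the work, as an engineer would, in place of code of your own. Each camera call takes 0.05 s, during which the arm holds its last target.

## Task

The sorting tray is finished except for three aluminium offcuts stuck on its rubber floor. First slide the galvanized bin along the bench until it stands square against the front of the tray stand, centred under the open lip; then lift the tray by its bar handle to its stop, where it stays tipped by itself, and sweep all three offcuts down over the lip into the bin with the twin-blade wiper, never with the fingers. Leave the tray tipped and the bin where it is, stand the wiper back on the bench on its blades, and do not disturb the other things.

Things in the scene. Friction and masses are not known exactly. Their poses are not given: they have to be found in the camera images.
- stand: grey sheet-steel stand of the sorting tray, fixed to the bench, about 165 mm wide over its feet. Origin on the bench straight below the tray's hinge, z up, x along the hinge, +y uphill towards the handle; the lip points to -y. The hinge axis is 88 mm above the bench. Its flat front plate (138 mm wide, 68 mm high) has its outer face at y = -12 mm.
- tray (a joint): tip angle of the galvanized tray about the hinge (x axis of the stand, 88 mm above the bench): 0 = level, 0.42 rad = up at the stop. Lifting the handle raises it, the handle moving on an arc about the hinge. A stiff hinge holds it at any angle: about 13 N at the handle lifts it, and it sinks if pressed down with more than about 10 N near the handle end
- tray_handle (a point): middle of the tray's round bar handle (12 mm diameter, 90 mm free length along x), 225 mm from the hinge on the uphill end, 22 mm above the hinge axis, 29 mm clear between bar and rear wall. Axes are the tray's and tip with it
- tray_lip (a point): middle of the tray's open lip edge, on the floor surface; 40 mm from the hinge, 6 mm above its axis when level. Axes are the tray's and tip with it: z square to the floor, +y uphill. The black rubber floor is flat at z = 0, 120 mm wide inside, from y = 0 (lip, no wall) to y = 225 mm (rear wall). Side and rear walls stand 22 mm above the floor
- catch_spot (a point): point on the bench below the lip, 76 mm from the hinge towards -y, where the middle of the bin's underside is when the bin stands against the stand's front plate, centred (2 mm of play). Axes as the stand's
- bin_center (a point): middle, 31 mm above the bench, of the open galvanized bin: 150 mm (x) by 124 mm (y) over the rim, 62 mm high, 0.5 kg, empty, walls 3 mm; a rolled round rim 9 mm thick runs all round, its centre line 57.5 mm above the bench. It slides on the bench; its +y long side starts towards the tray stand, up to about 0.45 rad askew
- bin_far_rim (a point): middle of the bin's rolled rim on its -y long side, the side away from the stand, 57.5 mm above the bench; axes as the bin's
- wiper_grip (a point): middle of the wooden grip of the twin-blade wiper, 50 mm above the bottom of its blades. 100 mm long (x), 36 mm wide (y), 70 mm high, 0.22 kg. Two black rubber blades run along it, outer faces 18 mm either side of the middle; head up to 22 mm, grip 84 x 24 mm (x, y) above 28 mm. The same from both sides. Starts standing on its blades, at the left or the right end of the work area
- strap_center (a point): flat offcut, two riveted layers 8 mm thick, 60 mm long, 20 mm wide; the point is on its mid-line 6 mm above its underside, x along its length, z up. It lies on the tray's rubber floor and friction keeps it from sliding even when the tray is tipped
- angle_center (a point): L-section offcut 20 mm high, 60 mm long, 20 mm wide; the point is on its mid-line 6 mm above its underside, x along its length, z up. It lies on the tray's rubber floor and friction keeps it from sliding even when the tray is tipped
- channel_center (a point): U-section offcut 13 mm high, 60 mm long, 20 mm wide; the point is on its mid-line 6 mm above its underside, x along its length, z up. It lies on the tray's rubber floor and friction keeps it from sliding even when the tray is tipped
- cup_center (a point): bystander: dented aluminium cup of mixed rivets, 82 mm across, 80 mm high; the point is half-way up
- mallet_center (a point): bystander: red rubber mallet lying on its side, head 58 mm thick and 85 mm long, wooden handle 235 mm towards its +x; the point is the middle of the head
- rivet_set_center (a point): bystander: copper rivet set, a round punch 118 mm long, 25 mm thick, lying; the point is its middle
- bucking_bar_center (a point): bystander: dark steel stepped bucking bar 110 x 45 x 60 mm; the point is 30 mm up its middle
- tin_center (a point): bystander: closed green tin box 124 x 89 x 48 mm; the point is its middle
- screwdriver_grip (a point): bystander: wood-handled screwdriver 170 mm long, lying; the point is on its handle
Mind the look-alikes: they are no part of the job. Of the things that look like the part that bears bin_center, take the one that is farthest to the robot's left at the start.

How it is judged:
On the way, in this order (a step that is already met when the one before it is completed fails the run):
1. the bin stands against the stand, centred under the lip (x of bin_center in the frame of catch_spot between -0.025 and 0.025 m and y of bin_center in the frame of catch_spot between -0.015 and 0.015 m and angle between the x axis of bin_center and the x axis of stand, either way round below 0.2 rad and height (world z) of bin_center below 0.036 m), for 0.2 s.
2. the tray is tipped up to its stop (value of joint tray above 0.37 rad), for 0.2 s.
3. all three offcuts are in the bin (x of strap_center in the frame of bin_center between -0.072 and 0.072 m and y of strap_center in the frame of bin_center between -0.059 and 0.059 m and z of strap_center in the frame of bin_center between -0.035 and 0.025 m and x of angle_center in the frame of bin_center between -0.072 and 0.072 m and y of angle_center in the frame of bin_center between -0.059 and 0.059 m and z of angle_center in the frame of bin_center between -0.035 and 0.025 m and x of channel_center in the frame of bin_center between -0.072 and 0.072 m and y of channel_center in the frame of bin_center between -0.059 and 0.059 m and z of channel_center in the frame of bin_center between -0.035 and 0.025 m), for 0.2 s.
At the end, for the whole second after the job is handed in: All three offcuts lie inside the bin; the bin stands on the bench within 0.2 rad of square to the stand, its middle within 25 mm (x) and 15 mm (y) of the catch spot; the tray is tipped above 0.34 rad; the wiper stands on its blades on the bench, released; nothing moves (all of step 1 and all of step 3 and value of joint tray above 0.34 rad and linear speed of each of strap, angle, channel, wiper, bin below 0.02 m/s and angle between wiper_grip's own z axis and vertical below 0.12 rad and height (world z) of wiper_grip between 0.044 and 0.056 m); the robot touches nothing.
It fails at once if an offcut is touched by the gripper fingers or the arm instead of the wiper (contact force between any of the fingers, the arm and strap above 0.3 N or contact force between any of the fingers, the arm and angle above 0.3 N or contact force between any of the fingers, the arm and channel above 0.3 N).
It fails at once if the bin is lifted or tipped instead of slid (height (world z) of bin_center above 0.05 m or angle between bin_center's own z axis and vertical above 0.25 rad).
It fails at once if another thing on the bench is moved more than 30 mm (distance of any of cup_center, mallet_center, rivet_set_center, bucking_bar_center, tin_center, screwdriver_grip from where it was at the start of the episode above 0.03 m).
It also fails if it takes over 72 s, if anything falls off the work surface, if the arm or the gripper's body presses on something with over 40 N, if the wrist force passes 120 N, or if a joint passes its speed limit or range.

## Working session

There is one attempt and no reset: what is moved stays moved. The work goes in short steps, Python scripts to look and compute and a shell command to move; the robot and the scene stay as the last step left them, time stands still between calls to the robot, and variables do not carry over. Pictures are saved under pics/ and viewed, and the job is handed in when it is done.

I'll start with the state and all three pictures.

```bash
ls; mkdir -p pics
cat > h.py <<'E'
import numpy as np, cv2
from workcell import ctrl
def P(name):
    p=ctrl.camera_params(name)
    K=np.array([[p['fx'],0,p['cx']],[0,p['fy'],p['cy']],[0,0,1.]])
    return K,np.array(p['distortion'],float),np.array(p['R']),np.array(p['t'])
def ray(cam,uv):
    K,d,R,t=cam
    n=cv2.undistortPoints(np.array(uv,float).reshape(-1,1,2),K,d).reshape(-1,2)
    D=np.c_[n,np.ones(len(n))]@R
    return -R.T@t,D
def onz(cam,uv,z):
    o,D=ray(cam,uv); z=np.broadcast_to(np.asarray(z,float),(len(D),))
    return o+D*((z-o[2])/D[:,2])[:,None]
def proj(cam,X):
    K,d,R,t=cam
    return cv2.projectPoints(np.array(X,float).reshape(-1,3),cv2.Rodrigues(R)[0],t,K,d)[0].reshape(-1,2)
def snap(name,tag):
    im=ctrl.camera(name); cv2.imwrite(f'pics/{tag}.png',im[:,:,::-1]); return im
def crop(im,x0,y0,x1,y1,s,tag):
    c=cv2.resize(im[y0:y1,x0:x1],None,fx=s,fy=s,interpolation=cv2.INTER_CUBIC); cv2.imwrite(f'pics/{tag}.png',c[:,:,::-1])
E
python3 - <<'E'
from h import *
print(ctrl.observe())
for n in ['side','top','wrist']:
    c=P(n); snap(n,n+'0'); np.save(n+'0cam.npy',np.array(c,dtype=object),allow_pickle=True)
    print(n,c[0][0,0],c[0][0,2],c[0][1,2],c[1],'pos',-c[2].T@c[3],'fwd',c[2][2])
E
```

```text
pics
{'t': 0.0, 'joint_pos': array([ 1.11098305e+00,  5.33416768e-02,  1.61430993e+00, -5.74858762e-06,
        1.47598158e+00, -1.19007277e-01]), 'dq': array([ 0.00084439, -0.0012701 , -0.00156687, -0.00078695, -0.00062772,
        0.0023682 ]), 'effort': array([ 2.25492186e-04, -3.93674970e+01, -3.70177352e+01, -4.55148972e-05,
        7.00152726e-03, -3.82983671e-05]), 'tcp_pos': array([0.20863041, 0.5884876 , 0.23006291]), 'tool_rot': array([ 0.11921857,  0.69706902, -0.12060259,  0.69666112]), 'force': array([-0.91425296, -0.14658148, -1.32962543]), 'moment': array([-0.01164323, -0.02654621, -0.051099  ]), 'gripper_width': 0.998965173525444}
side 356.9318762565822 253.8127804204548 190.5769095580659 [-0.03487462  0.          0.          0.          0.        ] pos [0.25701017 0.60236123 0.73658201] fwd [ 0.33070071 -0.64461509 -0.68928109]
top 361.44169386181005 257.11546992087017 192.07673817695797 [-0.01117118  0.          0.          0.          0.        ] pos [ 0.352067   -0.00983356  1.03776369] fwd [ 0.17661552 -0.01025659 -0.98422648]
wrist 328.6412644421504 254.92362935764137 191.32458993503704 [-0.06600562  0.          0.          0.          0.        ] pos [0.13689586 0.61429812 0.37316336] fwd [ 0.28168536 -0.10209087 -0.95406017]
```

View pics/side0.png

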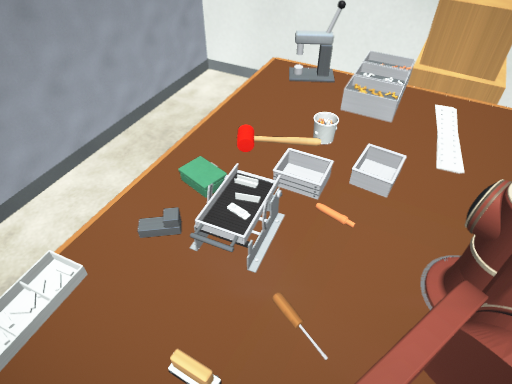

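View pics/top0.png

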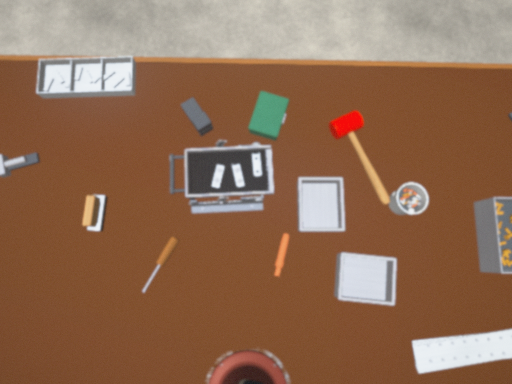

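View pics/wrist0.png

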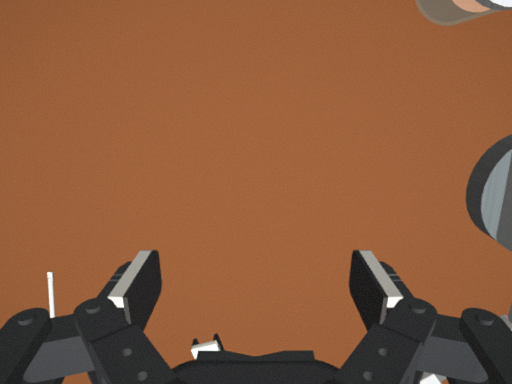

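The two bins that could be mistaken for each other are at top-view pixels (321,204) and (366,278). A grey rivet box sits at (490,235) and a compartment tray at (85,76). The robot's left is image left, so I take the bin at (321,204). The wiper stands at about (95,212), and the tray has its handle to the left and its lip to the right. Next, close crops.

Run:
```python
from h import *
im=cv2.imread('pics/top0.png')[:,:,::-1]
crop(im,160,130,360,250,4,'top_crop')
crop(im,60,180,130,250,8,'wip_crop')
im=cv2.imread('pics/side0.png')[:,:,::-1]
crop(im,170,140,345,275,4,'side_crop')
```

```text
(no output)
```

View pics/top_crop.png

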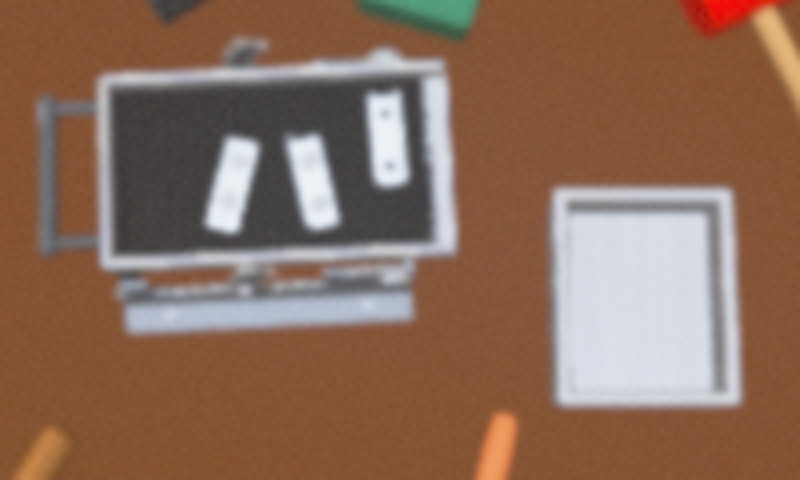

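View pics/wip_crop.png

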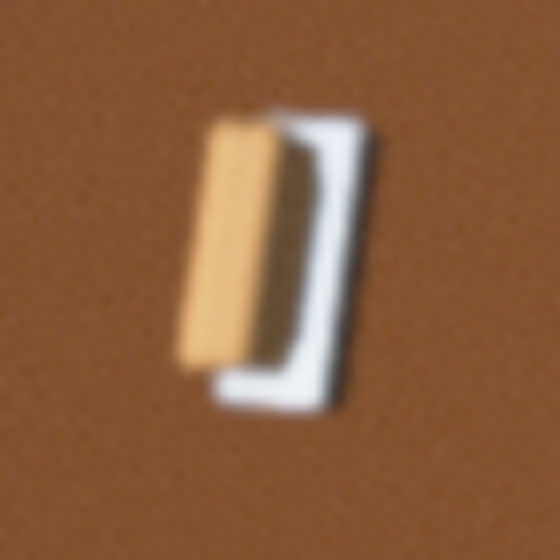

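View pics/side_crop.png

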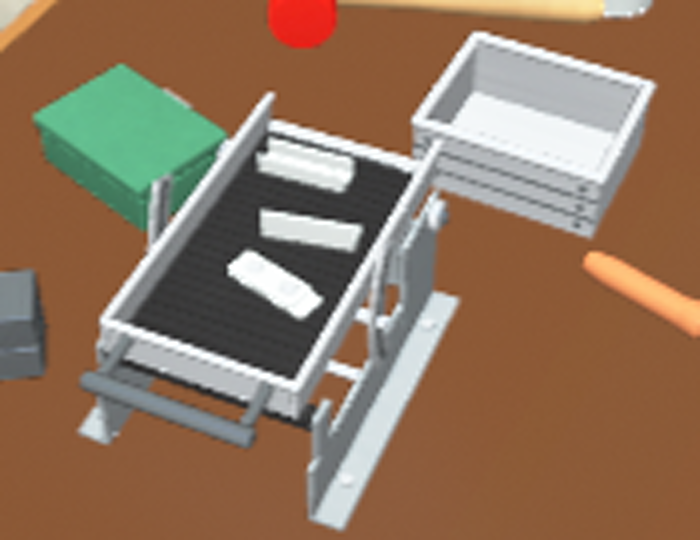

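Run:
```python
from h import *
c=P('top'); s=P('side')
f=lambda a,ox=160,oy=130,k=4: np.array(a,float)/k+[ox,oy]
def show(n,uv,z):
    X=onz(c,uv,z); print(n,np.round(X*1000,1).tolist()); return X
b=show('bin rim corners FL,FR,NR,NL',f([(553,188),(732,188),(740,404),(556,404)]),.0575)
print('center',b.mean(0)*1000,'sizes',np.linalg.norm(b-np.roll(b,-1,0),axis=1)*1000)
for i,j in [(3,0),(2,1)]: d=b[j]-b[i]; print('yaw long',np.arctan2(-d[0]*0+d[1],d[0]))
for i,j in [(1,0),(2,3)]: d=b[j]-b[i]; print('yaw short',np.arctan2(-d[0],d[1]))
w=show('tray wall top outer: rear far, rear near, lip near, lip far',f([(97,77),(102,267),(457,250),(443,63)]),.116)
h=show('handle far/near/mid',f([(46,100),(50,250),(48.5,175)]),.110)
l=show('lip edge',f([(447,80),(455,235)]),.094)
g=show('foot edge',f([(127,332),(413,318)]),.002)
for n,d in [('wall near',w[1]-w[2]),('wall far',w[0]-w[3]),('foot',g[0]-g[1])]: print(n,'yaw',np.arctan2(-d[0],d[1]),np.linalg.norm(d))
for n,d in [('bar',h[0]-h[1]),('lip',l[0]-l[1]),('rear',w[0]-w[1])]: print(n,'yaw',np.arctan2(d[1],d[0]),np.linalg.norm(d))
o=show('offcut centers',f([(232,185),(313,182),(387,139)]),[.102,.107,.107])
# wiper
wf=lambda a:f(a,60,180,8)
q=show('grip top',wf([(212,120),(278,122),(248,367),(180,367)]),.070)
r=show('head top',wf([(365,118),(330,408),(214,402)]),.022)
print(q.mean(0)*1000, 'yaws',[np.arctan2(*(q[i]-q[j])[[1,0]]) for i,j in [(0,3),(1,2)]], np.arctan2(*(r[0]-r[1])[[1,0]]), 'head ctr',(r[0]+r[2])/2*1000, np.linalg.norm(r[0]-r[1]),np.linalg.norm(r[1]-r[2]))
```

```text
bin rim corners FL,FR,NR,NL [[572.1, -133.9, 57.5], [574.0, -258.9, 57.5], [424.0, -259.8, 57.5], [422.5, -134.7, 57.5]]
center [ 498.12938221 -196.82711806   57.5       ] sizes [124.94965359 149.99719098 125.07687017 149.68525271]
yaw long 0.005120751631951465
yaw long 0.005985834085916287
yaw short 0.014513764182536215
yaw short 0.012010603250398709
tray wall top outer: rear far, rear near, lip near, lip far [[629.8, 174.4, 116.0], [502.7, 165.2, 116.0], [517.0, -63.9, 116.0], [642.9, -54.2, 116.0]]
handle far/near/mid [[615.3, 208.6, 110.0], [514.4, 200.6, 110.0], [564.4, 204.2, 110.0]]
lip edge [[637.9, -58.0, 94.0], [531.0, -63.8, 94.0]]
foot edge [[474.2, 166.7, 2.0], [487.1, -38.9, 2.0]]
wall near yaw 0.06233917710740528 0.22948185103153057
wall far yaw 0.05727691911159096 0.22895948656364548
foot yaw 0.06252078047200768 0.20600478236268877
bar yaw 0.07916448771460555 0.10118238679430172
lip yaw 0.05410522336895431 0.10700628339414694
rear yaw 0.07254866010351045 0.12742462273456093
offcut centers [[561.1, 84.5, 102.0], [562.8, 30.7, 107.0], [592.7, -17.7, 107.0]]
grip top [[511.3, 441.8, 70.0], [510.9, 419.5, 70.0], [428.1, 422.0, 70.0], [427.7, 444.6, 70.0]]
head top [[520.7, 410.0, 22.0], [417.9, 413.5, 22.0], [419.5, 454.2, 22.0]]
[469.5104451  431.99224578  70.        ] yaws [np.float64(-0.033507348453157455), np.float64(-0.030494304804672197)] -0.03401090731636825 head ctr [470.06968214 432.09712087  22.        ] 0.10281866064292379 0.040665588591716206
```

```bash
cat >> h.py <<'E'
YAW=0.061
H0=np.array([.5777,-.0206]); EX=np.array([np.cos(YAW),np.sin(YAW)]); EY=np.array([-np.sin(YAW),np.cos(YAW)])
def stand(x,y,z): return np.r_[H0+x*EX+y*EY,z]
def tray(x,y,z,a=0.):  # tray frame about hinge
    ca,sa=np.cos(a),np.sin(a); return stand(x,y*ca-z*sa,.088+y*sa+z*ca)
E
python3 - <<'E'
from h import *
for n,b in [('top',cv2.imread('pics/top0.png')),('side',cv2.imread('pics/side0.png'))]:
    c=P(n)
    pts=[tray(x,225e-3,.022) for x in (-.045,0,.045)]+[tray(x,-.04,.006) for x in (-.06,.06)]+[tray(x,.185,.028) for x in (-.06,.06)]+[stand(x,-.012,z) for x in (-.069,.069) for z in (0,.068)]+[stand(-.0825,0,0),stand(.0825,0,0)]
    pts+=[np.r_[np.array([.498,-.197])+np.array([x,y]),.0575] for x in(-.075,.075) for y in (-.062,.062)]
    big=cv2.resize(b,None,fx=4,fy=4,interpolation=cv2.INTER_CUBIC)
    for p in proj(c,pts): cv2.circle(big,tuple(np.round(p*4+1.5).astype(int)),3,(0,0,255),-1)
    x0,y0=(160,130) if n=='top' else (165,140)
    cv2.imwrite(f'pics/chk_{n}.png',big[y0*4:y0*4+540,x0*4:x0*4+780])
E
```

```text
(no output)
```

View pics/chk_top.png

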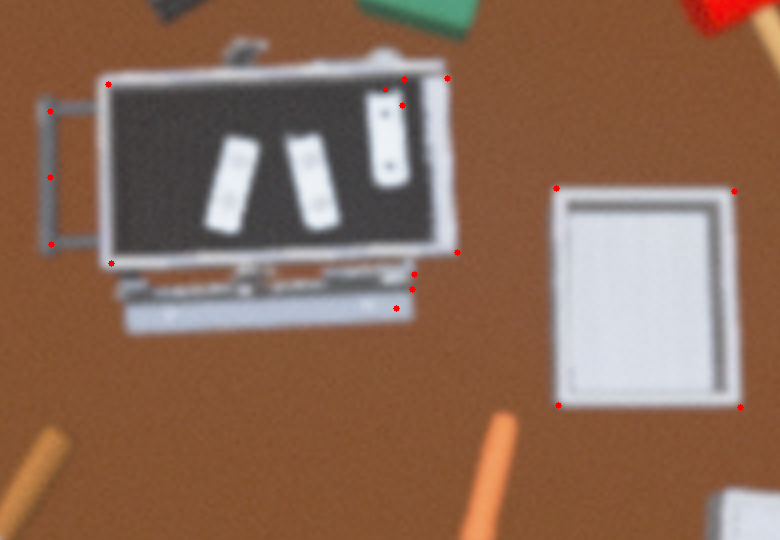

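View pics/chk_side.png

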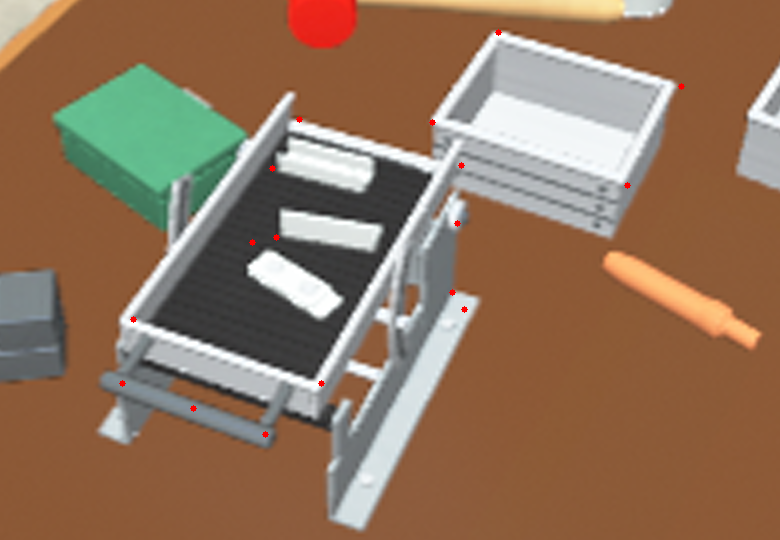

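```bash
cat >> h.py <<'E'
from scipy.spatial.transform import Rotation as Ro
def jaw(o=None):
    o=o or ctrl.observe(); R=Ro.from_quat(o['tool_rot']).as_matrix()
    j=R[:,1]; a=np.arctan2(j[1],j[0]); return (a-np.pi/2+np.pi/2)%np.pi-np.pi/2, R
def go(x,y,z,yaw=None):
    "yaw: desired angle of the jaw axis relative to world y (mod pi)"
    o=ctrl.observe(); d=(np.array([x,y,z])-o['tcp_pos'])*100
    a,R=jaw(o); cur=a-np.pi/2
    s='' if yaw is None else ' turn %.3f'%((yaw-cur+np.pi/2)%np.pi-np.pi/2)
    print('t %.2f tcp'%o['t'],np.round(o['tcp_pos']*1000,1),'shift cm',np.round(d,2),s,'F',np.round(o['force'],1),'w %.3f'%o['gripper_width'],'tilt',np.round(R[:,0],3), 'q6 %.2f'%o['joint_pos'][5])
E
python3 - <<'E'
from h import *
go(.4987,-.2545,.16,.010)
E
```

```text
t 0.15 tcp [208.7 588.6 230.3] shift cm [ 29.   -84.31  -7.03]  turn -1.220 F [-0.   0.3  0.1] w 0.995 tilt [-0.001 -0.001 -1.   ] q6 -0.12
```

```bash
python3 -m handwheel '[[[2.5,-4.2,0],-0.07,-1],[[2.5,-4.2,0],-0.07,-1],[[2.5,-4.2,0],-0.07,-1],[[2.0,-4.5,0],-0.07,-1],[[2.0,-4.5,0],-0.07,-1]]'
python3 -m handwheel '[[[2.0,-4.5,0],-0.07,-1],[[2.0,-4.5,0],-0.07,-1],[[2.0,-4.5,0],-0.07,-1],[[2.0,-4.5,0],-0.07,-1],[[1.5,-4.7,0],-0.07,-1]]'
python3 - <<'E'
from h import *
go(.4987,-.2545,.16,.010)
E
```

```text
t: 0.65
tcp_pos: [0.3242, 0.3712, 0.2309]
tool_rot: [0.24, 0.665, -0.24, 0.665]
force: [1.7, -0.6, 1.1]
gripper_width: 1.001
t: 1.15
tcp_pos: [0.4193, 0.1441, 0.2312]
tool_rot: [0.353, 0.613, -0.352, 0.613]
force: [0.5, -0.4, -0.2]
gripper_width: 1.0
t 1.15 tcp [419.3 144.1 231.2] shift cm [  7.94 -39.86  -7.12]  turn -0.517 F [ 0.5 -0.4 -0.2] w 1.000 tilt [ 0.  0. -1.] q6 -0.36
```

```bash
python3 -m handwheel '[[[0.8,-4.5,0],-0.06,-0.5],[[0.8,-4.5,0],-0.06,-0.5],[[0.8,-4.5,0],-0.06,-0.5],[[0.8,-4.5,-1],-0.06,-0.5],[[0.8,-4.5,-1],-0.06,-0.5]]'
python3 -m handwheel '[[[0.9,-4.2,-1],-0.06,-0.3],[[0.9,-4.2,-1],-0.06,-0.3],[[0.9,-4.2,-1.5],-0.06,-0.3],[[0.9,-4.0,-1.5],-0.04,-0.3],[[0,0,0],0,-0.3]]'
python3 - <<'E'
from h import *
go(.4987,-.2545,.10,.010)
c=P('wrist'); im=snap('wrist','w1')
E
```

```text
t: 1.65
tcp_pos: [0.459, -0.081, 0.2114]
tool_rot: [0.44, 0.553, -0.44, 0.554]
force: [0.0, 0.8, 0.5]
gripper_width: 0.75
t: 2.15
tcp_pos: [0.4937, -0.2481, 0.158]
tool_rot: [0.498, 0.503, -0.499, 0.5]
force: [0.2, 0.9, -0.4]
gripper_width: 0.653
t 2.15 tcp [ 493.7 -248.1  158. ] shift cm [ 0.5  -0.64 -5.8 ]  turn 0.005 F [ 0.2  0.9 -0.4] w 0.653 tilt [-0.004  0.002 -1.   ] q6 -0.60
```

View pics/w1.png

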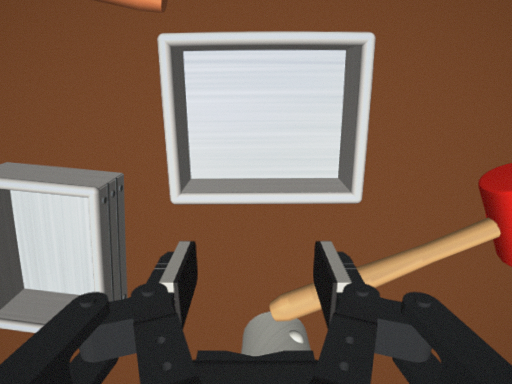

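The wrist view shows the bin rim spanning (160,35)-(372,202), with the mallet handle to the right. The jaws lie along world x, so my yaw helper is off by 90°. I'll fix it and turn +π/2.

```bash
sed -i 's|a=np.arctan2(j\[1\],j\[0\]); return .*|a=np.arctan2(j[1],j[0]); return a, R|' h.py
python3 -m handwheel '[[[0.1,-0.1,0],0.143,-0.3],[[0.1,-0.1,0],0.143,-0.3],[[0.1,-0.1,0],0.143,-0.3],[[0.1,-0.1,0],0.143,-0.3],[[0.1,-0.1,0],0.143,-0.3]]'
python3 -m handwheel '[[[0,-0.1,0],0.143,-0.3],[[0,0,0],0.143,-0.3],[[0,0,0],0.143,-0.3],[[0,0,0],0.143,-0.3],[[0,0,0],0.143,-0.3]]'
python3 - <<'E'
from h import *
go(.4987,-.2545,.10,.010)
E
```

```text
t: 2.7
tcp_pos: [0.5001, -0.2488, 0.162]
tool_rot: [0.288, 0.646, -0.288, 0.646]
force: [0.8, 0.2, -0.6]
gripper_width: 0.655
t: 3.2
tcp_pos: [0.5, -0.2497, 0.1619]
tool_rot: [0.044, 0.706, -0.044, 0.706]
force: [-0.5, 0.1, -0.2]
gripper_width: 0.649
t 3.20 tcp [ 500.  -249.7  161.9] shift cm [-0.13 -0.48 -6.19]  turn 0.133 F [-0.5  0.1 -0.2] w 0.649 tilt [ 0.001 -0.    -1.   ] q6 -2.04
```

```bash
python3 -m handwheel '[[[-0.1,-0.5,-2],0.133,-0.3],[[0,0,-3],0,-0.3],[[0,0,-3],0,-0.3],[[0,0,-3],0,-0.3],[[0,0,-1],0,-0.3]]'
python3 -m handwheel '[[[0,0,0],0,0.2],[[0,0,0],0,0.6],[[0,0,0],0,1],[[0,0,0],0,1],[[0,0,0],0,1]]' 25
python3 - <<'E'
from h import *
go(.583,-.154,.0405,.061)
E
```

```text
t: 3.7
tcp_pos: [0.4969, -0.2534, 0.0383]
tool_rot: [-0.0, 0.709, 0.002, 0.706]
force: [-0.6, -0.1, -1.1]
gripper_width: 0.645
t: 4.2
tcp_pos: [0.5003, -0.2564, 0.0436]
tool_rot: [-0.001, 0.706, 0.0, 0.708]
force: [-0.2, 2.4, 6.6]
gripper_width: 0.091
t 4.20 tcp [ 500.3 -256.4   43.6] shift cm [ 8.27 10.24 -0.31]  turn 0.059 F [-0.2  2.4  6.6] w 0.091 tilt [ 0.003 -0.001 -1.   ] q6 -2.18
```

```bash
python3 -m handwheel '[[[1,0,0],0,1],[[1.9,0.5,0],0.015,1],[[1.9,1,0],0.015,1],[[1.9,1.5,0],0.015,1],[[1.5,1.5,0],0.01,1]]'
python3 -m handwheel '[[[0.4,1.5,0],0,1],[[0,1.2,0],0,1],[[0,0.8,0],0,1],[[0,0,0],0,1]]'
python3 - <<'E'
from h import *
go(.587,-.154,.0405,.061)
im=snap('top','t2'); crop(im,160,130,360,250,4,'t2c')
E
```

```text
t: 4.7
tcp_pos: [0.5826, -0.2126, 0.0436]
tool_rot: [-0.022, 0.706, 0.019, 0.707]
force: [-3.6, -3.7, 5.6]
gripper_width: 0.094
t: 5.1
tcp_pos: [0.5863, -0.1758, 0.0436]
tool_rot: [-0.021, 0.705, 0.02, 0.708]
force: [2.4, 0.4, 6.7]
gripper_width: 0.09
t 5.10 tcp [ 586.3 -175.8   43.6] shift cm [ 0.07  2.18 -0.31]  turn 0.003 F [2.4 0.4 6.7] w 0.090 tilt [ 0.004 -0.002 -1.   ] q6 -2.04
```

View pics/t2c.png

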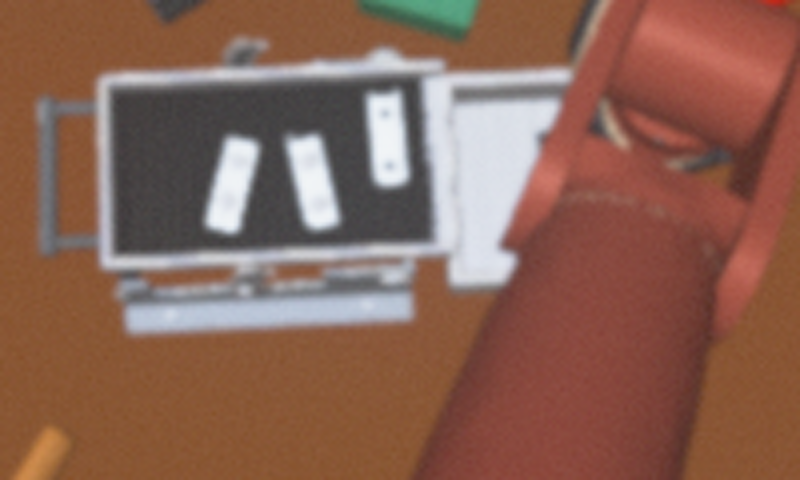

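```bash
python3 -m handwheel '[[[0,0.6,0],0,1],[[0,0.6,0],0,1],[[0,0.4,0],0,1],[[0,0.2,0],0,1],[[0,0.2,0],0,1]]'
python3 - <<'E'
from h import *
c=P('top')
X=onz(c,np.array([(480,291),(510,71)])/4.+[160,130],.0575)
for x in X: print(np.round(x*1000,1),'stand frame x,y',(x[:2]-H0)@EX*1000,(x[:2]-H0)@EY*1000)
go(.587,-.154,.0405,.061)
E
```

```text
t: 5.65
tcp_pos: [0.586, -0.1575, 0.0436]
tool_rot: [-0.022, 0.705, 0.019, 0.708]
force: [0.5, -4.7, 5.5]
gripper_width: 0.094
[499.1 -83.2  57.5] stand frame x,y -82.27613908767336 -57.66458040422425
[ 656.2 -104.3   57.5] stand frame x,y 73.25116806305894 -88.33223553908789
t 5.65 tcp [ 586.  -157.5   43.6] shift cm [ 0.1   0.35 -0.31]  turn 0.004 F [ 0.5 -4.7  5.5] w 0.094 tilt [ 0.004 -0.004 -1.   ] q6 -2.01
```

```bash
python3 -m handwheel '[[[0.2,0.15,0],0,1],[[0.1,0.1,0],0,1],[[0,0.1,0],0,1],[[0,0,0],0,1]]'
```

```text
t: 6.05
tcp_pos: [0.5886, -0.154, 0.0436]
tool_rot: [-0.022, 0.706, 0.019, 0.708]
force: [-0.7, -4.0, 6.7]
gripper_width: 0.089
```

```bash
python3 -m handwheel '[[[0,0.1,0],0,1],[[0,0.1,0],0,1],[[0,0.1,0],0,1],[[0,0,0],0,1]]'
```

```text
t: 6.45
tcp_pos: [0.5889, -0.151, 0.0436]
tool_rot: [-0.022, 0.706, 0.019, 0.708]
force: [-0.7, -5.0, 6.4]
gripper_width: 0.092
```

```bash
python3 -m handwheel '[[[0,0.1,0],0,1],[[0,0,0],0,0],[[0,0,0],0,-0.2],[[0,0,2],0,-0.2],[[0,0,4],0,-0.2]]'
python3 -m handwheel '[[[0,-1,5],0,-0.2],[[-4,2,4],0,-0.2],[[-4,4,0],0,-0.2],[[-4,4,0],0,-0.2],[[-3,4,0],0,-0.2]]'
python3 -m handwheel '[[[0,4.5,0],0,-0.2],[[0,4.5,0],0,-0.2],[[1,4.5,0],0,-0.2],[[2,4.5,0],0,-0.2]]'
python3 - <<'E'
from h import *
im=snap('top','t3'); crop(im,160,130,360,250,4,'t3c')
im=snap('side','s3')
go(.5644,.2042,.16,.061)
E
```

```text
t: 6.95
tcp_pos: [0.5839, -0.1465, 0.0966]
tool_rot: [-0.019, 0.71, 0.022, 0.703]
force: [1.0, 0.2, -0.2]
gripper_width: 0.601
t: 7.45
tcp_pos: [0.4516, -0.0297, 0.1828]
tool_rot: [-0.019, 0.707, 0.02, 0.706]
force: [0.2, 0.8, 0.2]
gripper_width: 0.602
t: 7.85
tcp_pos: [0.4823, 0.1513, 0.183]
tool_rot: [-0.02, 0.707, 0.02, 0.706]
force: [1.0, -1.4, 0.0]
gripper_width: 0.599
t 7.95 tcp [483.5 153.6 182.5] shift cm [ 8.09  5.06 -2.25]  turn -0.002 F [-0.6 -1.1  0.1] w 0.603 tilt [-0.002  0.002 -1.   ] q6 -1.47
```

View pics/t3c.png

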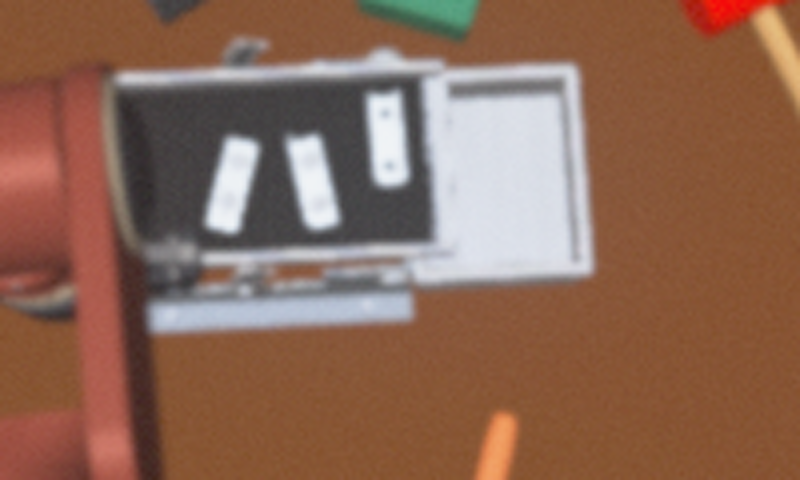

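View pics/s3.png

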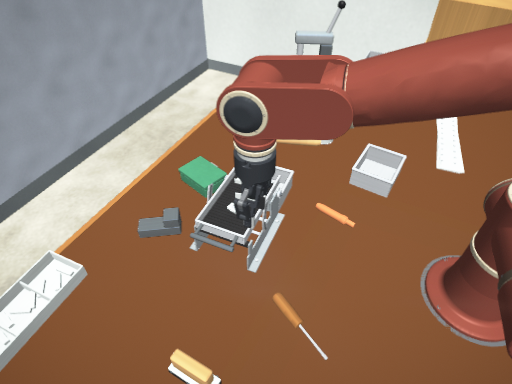

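Run:
```python
from h import *
c=P('top')
X=onz(c,np.array([(578,64),(593,273),(415,284)])/4.+[160,130],.0575)
for x in X: print(np.round(x*1000,1),'stand x,y',(x[:2]-H0)@EX*1000,(x[:2]-H0)@EY*1000)
```

```text
[ 662.1 -152.4   57.5] stand x,y 76.20314983506293 -136.7214126641508
[ 512.7 -161.    57.5] stand x,y -73.48677404074421 -136.17765805951618
[503.3 -38.5  57.5] stand x,y -75.30771100447394 -13.375887390644438
```

```bash
python3 -m handwheel '[[[4,2.5,0],0,0.4],[[4.1,2.6,0],0,0.4],[[0,0,-2],0,0.4],[[0,0,0],0,0.4]]'
python3 - <<'E'
from h import *
go(.5644,.2042,.091,.061)
im=snap('wrist','w4'); c=P('wrist'); print(proj(c,[tray(x,.225,.022) for x in(-.045,0,.045)]).round(), proj(c,[tray(x,.19,.028) for x in(-.06,0,.06)]).round())
E
```

```text
t: 8.35
tcp_pos: [0.5627, 0.1998, 0.1593]
tool_rot: [-0.021, 0.71, 0.02, 0.704]
force: [-0.5, 0.1, -1.4]
gripper_width: 0.304
t 8.35 tcp [562.7 199.8 159.3] shift cm [ 0.17  0.44 -6.83]  turn 0.003 F [-0.5  0.1 -1.4] w 0.304 tilt [-0.008 -0.002 -1.   ] q6 -1.41
[[262. 146.]
 [262. 217.]
 [262. 279.]] [[201. 122.]
 [206. 221.]
 [210. 303.]]
```

View pics/w4.png

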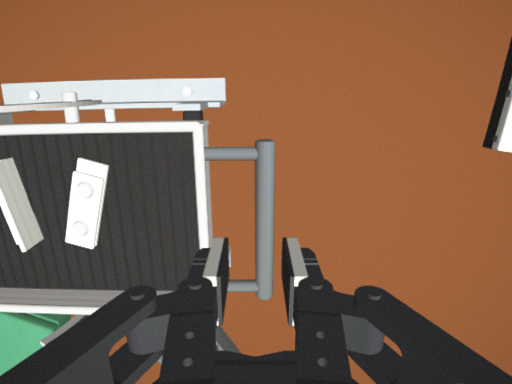

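```bash
python3 -m handwheel '[[[0.15,0.6,0],0,0.4],[[0,0,-2],0,0.4],[[0,0,-2],0,0.4],[[0,0,-1],0,0.4],[[0,0,-0.8],0,0.4]]'
python3 -m handwheel '[[[0,0,-0.8],0,0.4],[[0,0,0],0,0.4]]'
python3 - <<'E'
from h import *
go(.5644,.2055,.091,.061)
E
```

```text
t: 8.9
tcp_pos: [0.5661, 0.206, 0.1058]
tool_rot: [-0.02, 0.707, 0.02, 0.707]
force: [0.5, -0.3, -0.6]
gripper_width: 0.297
t: 9.1
tcp_pos: [0.5659, 0.206, 0.0971]
tool_rot: [-0.02, 0.707, 0.02, 0.706]
force: [-0.5, 0.1, -0.8]
gripper_width: 0.302
t 9.10 tcp [565.9 206.   97.1] shift cm [-0.15 -0.05 -0.61]  turn 0.004 F [-0.5  0.1 -0.8] w 0.302 tilt [-0.001 -0.    -1.   ] q6 -1.40
```

```bash
python3 -m handwheel '[[[0,0,-0.5],0,0.4],[[0,0,0],0,0.6],[[0,0,0],0,1],[[0,0,0],0,1],[[0,0,0],0,1]]' 50
python3 - <<'E'
from h import *
go(.5644,.2055,.091,.061)
for a in np.arange(0,.5,.05): print(round(a,2),np.round((tray(0,.225,.022,a)-tray(0,.225,.022,0))*100,2))
E
```

```text
t: 9.6
tcp_pos: [0.5664, 0.2058, 0.0929]
tool_rot: [-0.02, 0.707, 0.02, 0.707]
force: [-1.0, -1.1, 0.9]
gripper_width: 0.122
t 9.60 tcp [566.4 205.8  92.9] shift cm [-0.2  -0.03 -0.19]  turn 0.004 F [-1.  -1.1  0.9] w 0.122 tilt [ 0.    -0.001 -1.   ] q6 -1.40
0.0 [0. 0. 0.]
0.05 [ 0.01 -0.14  1.12]
0.1 [ 0.02 -0.33  2.24]
0.15 [ 0.04 -0.58  3.34]
0.2 [ 0.05 -0.88  4.43]
0.25 [ 0.08 -1.24  5.5 ]
0.3 [ 0.1  -1.65  6.55]
0.35 [ 0.13 -2.11  7.58]
0.4 [ 0.16 -2.63  8.59]
0.45 [ 0.19 -3.19  9.57]
```

```bash
python3 -m handwheel '[[[0,-0.14,1.12],0,1],[[0,-0.19,1.12],0,1],[[0,-0.25,1.1],0,1],[[0,-0.3,1.1],0,1],[[0,-0.36,1.07],0,1]]'
python3 -m handwheel '[[[0,-0.4,1.05],0,1],[[0,-0.46,1.03],0,1],[[0,-0.5,1.0],0,1]]'
python3 -m handwheel '[[[0,-0.1,0.2],0,1],[[0,-0.1,0.2],0,1],[[0,0,0],0,1]]'
python3 - <<'E'
from h import *
go(.5644,.2055,.091,.061)
im=snap('side','s5'); crop(im,140,100,340,280,4,'s5c')
E
```

```text
t: 10.1
tcp_pos: [0.567, 0.1947, 0.1457]
tool_rot: [-0.019, 0.706, 0.021, 0.708]
force: [10.0, 4.8, -14.0]
gripper_width: 0.12
t: 10.4
tcp_pos: [0.5678, 0.1816, 0.1769]
tool_rot: [-0.019, 0.705, 0.022, 0.708]
force: [12.5, 6.1, -12.5]
gripper_width: 0.118
t: 10.7
tcp_pos: [0.568, 0.1794, 0.1813]
tool_rot: [-0.019, 0.705, 0.021, 0.709]
force: [10.5, 4.0, -10.3]
gripper_width: 0.115
t 10.70 tcp [568.  179.4 181.3] shift cm [-0.36  2.61 -9.03]  turn 0.004 F [ 10.5   4.  -10.3] w 0.115 tilt [ 0.005  0.004 -1.   ] q6 -1.45
```

View pics/s5c.png

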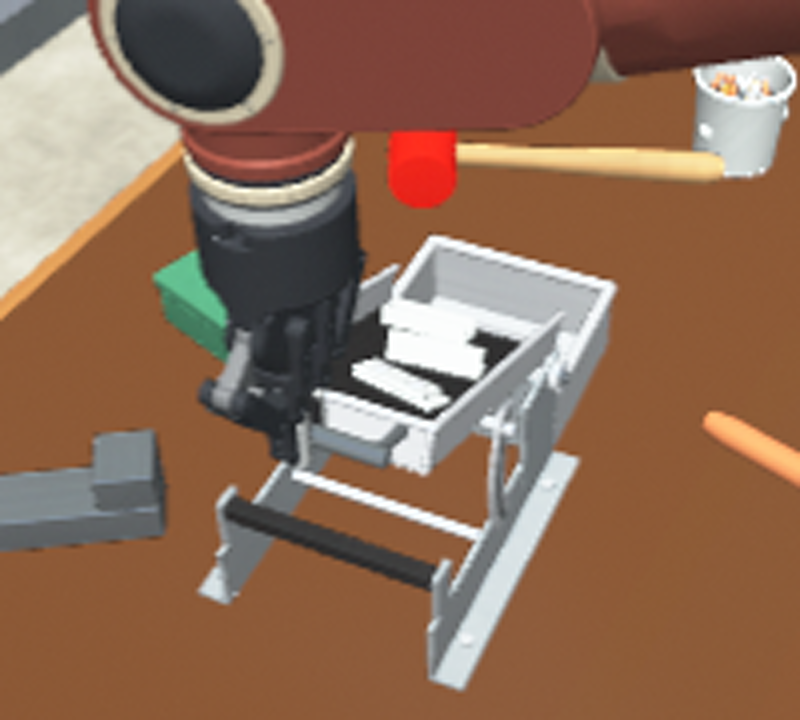

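```bash
python3 -m handwheel '[[[0,-0.1,0.2],0,1],[[0,-0.1,0.15],0,1],[[0,0,0],0,1]]'
```

```text
t: 11.05
tcp_pos: [0.5681, 0.1777, 0.1845]
tool_rot: [-0.019, 0.705, 0.022, 0.709]
force: [11.4, 4.3, -10.8]
gripper_width: 0.118
```

```bash
python3 -m handwheel '[[[0,0,0],0,0.55],[[0,0,0],0,0.55],[[0,0,1],0,0.55],[[0,0,2],0,0.55],[[0,0.5,4],0,0.5]]'
python3 -m handwheel '[[[0,2,4],0,0],[[-1,4.5,1],0,-0.2],[[-2,4.5,0],0,-0.2],[[-2,4.5,0],0,-0.2],[[-2,4.0,0],-0.04,-0.2]]'
python3 - <<'E'
from h import *
im=snap('side','s6'); crop(im,140,100,340,280,4,'s6c')
im=snap('top','t6'); crop(im,160,130,360,250,4,'t6c')
go(.4698,.4320,.16,-.032)
E
```

```text
t: 11.55
tcp_pos: [0.5645, 0.1805, 0.2541]
tool_rot: [-0.02, 0.709, 0.02, 0.705]
force: [0.2, 0.0, -0.7]
gripper_width: 0.25
t: 12.05
tcp_pos: [0.4955, 0.378, 0.3079]
tool_rot: [-0.005, 0.706, 0.006, 0.708]
force: [-0.2, 0.3, 0.1]
gripper_width: 0.598
t 12.15 tcp [493.7 380.3 307.5] shift cm [ -2.39   5.17 -14.75]  turn -0.055 F [0.1 0.1 0.4] w 0.603 tilt [ 0.     0.002 -1.   ] q6 -1.06
```

View pics/s6c.png

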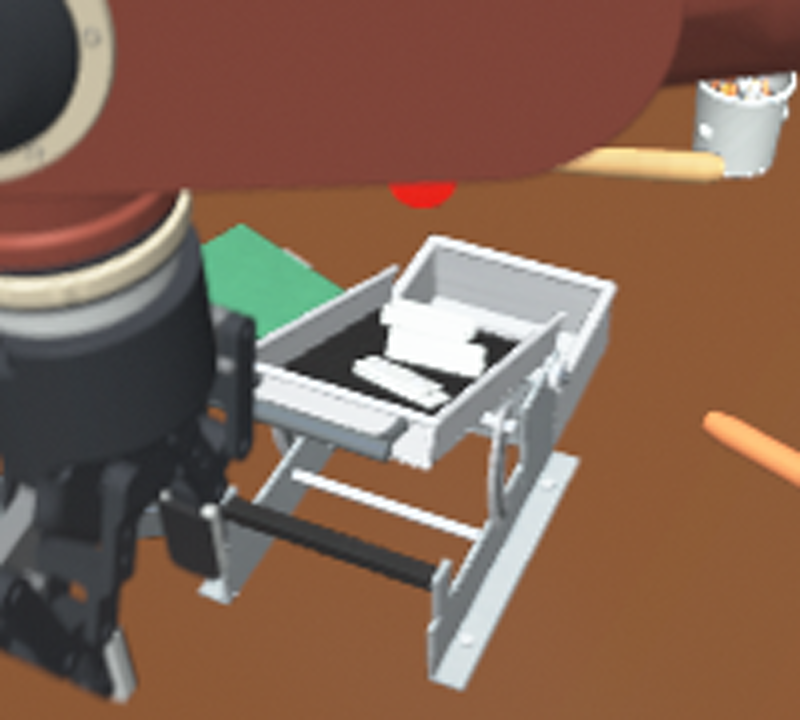

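View pics/t6c.png

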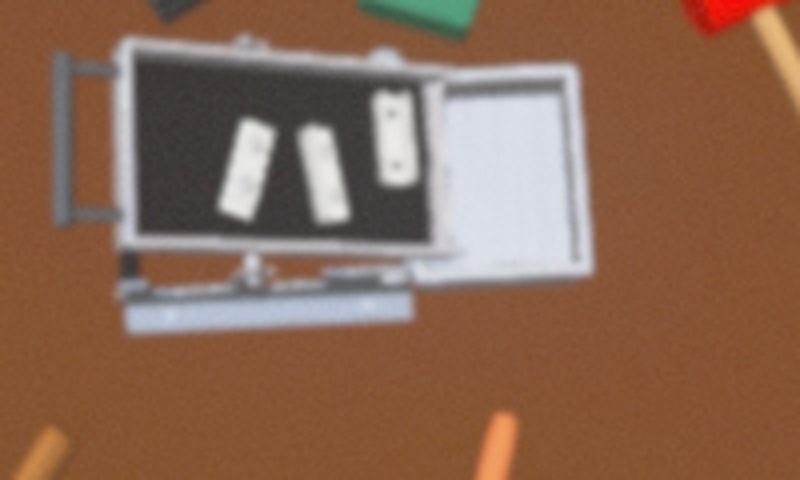

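The tray holds at its tipped angle by itself, with the offcuts unmoved. I'll check the angle and the tipped floor geometry against the image.

Run:
```python
from h import *
c=P('top');s=P('side')
for a in (.38,.40,.42,.44):
    print(a,'bar mid top crop',((proj(c,[tray(0,.225,.022,a)])-[160,130])*4).round(), 'bar ends side crop',((proj(s,[tray(-.045,.225,.022,a)])-[140,100])*4).round(), 'wall rear near corner', ((proj(c,[tray(-.063,.188,.028,a)])-[160,130])*4).round())
# offcut floor coords (tray frame from lip) using a=.42
a=.42
n=np.r_[-np.sin(a)*EY,np.cos(a)]; lip=tray(0,-.04,.006,a); up=np.r_[np.cos(a)*EY,np.sin(a)]
o,D=ray(c,np.array([(247,170),(323,175),(394,138), (260,119),(276,130),(237,221),(218,207)])/4.+[160,130])
for d in D:
    hgt=.010
    k=((lip+hgt*n-o)@n)/(d@n); X=o+k*d-lip
    print('tray x %.1f y %.1f'%(X[:2]@EX*1000, X@up*1000))
```

```text
0.38 bar mid top crop [[ 59. 143.]] bar ends side crop [[377. 461.]] wall rear near corner [[124. 246.]]
0.4 bar mid top crop [[ 62. 141.]] bar ends side crop [[379. 453.]] wall rear near corner [[127. 244.]]
0.42 bar mid top crop [[ 64. 139.]] bar ends side crop [[380. 445.]] wall rear near corner [[129. 243.]]
0.44 bar mid top crop [[ 66. 137.]] bar ends side crop [[382. 437.]] wall rear near corner [[132. 242.]]
tray x -11.1 y 148.2
tray x -11.7 y 96.4
tray x 16.3 y 44.1
tray x 22.9 y 138.3
tray x 16.3 y 127.6
tray x -44.3 y 155.9
tray x -35.9 y 168.1
```

```bash
python3 -m handwheel '[[[-1.2,2.6,-4],-0.03,-0.2],[[-1.2,2.6,-5],-0.025,-0.2],[[0,0,-5],0,-0.2],[[0,0,0],0,-0.2]]'
python3 - <<'E'
from h import *
go(.4698,.4320,.035,-.032)
im=snap('wrist','w7'); c=P('wrist'); 
ex=np.array([np.cos(-.032),np.sin(-.032)]);ey=np.array([-ex[1],ex[0]])
pts=[np.r_[np.array([.4698,.432])+x*ex+y*ey,.07] for x in(-.042,.042) for y in (-.012,.012)]
for p in proj(c,pts): cv2.circle(im,tuple(np.round(p).astype(int)),2,(255,0,0),-1)
cv2.imwrite('pics/w7m.png',im[:,:,::-1])
E
```

```text
t: 12.55
tcp_pos: [0.4696, 0.4216, 0.1643]
tool_rot: [0.01, 0.711, -0.016, 0.703]
force: [-0.5, -0.3, -1.6]
gripper_width: 0.601
t 12.55 tcp [469.6 421.6 164.3] shift cm [  0.02   1.04 -12.93]  turn 0.005 F [-0.5 -0.3 -1.6] w 0.601 tilt [-0.012 -0.009 -1.   ] q6 -0.92
```

View pics/w7m.png

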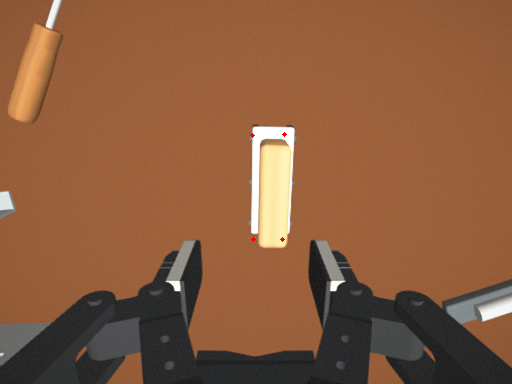

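Run:
```python
from h import *
go(.4698,.4320,.035,-.032)
c=P('wrist'); im=snap('wrist','w8')
hsv=cv2.cvtColor(im,cv2.COLOR_RGB2HSV)
m=cv2.inRange(hsv,(12,90,170),(28,255,255)); m[:100]=0;m[260:]=0;m[:,:230]=0;m[:,320:]=0
cs=max(cv2.findContours(m,0,1)[0],key=cv2.contourArea); r=cv2.minAreaRect(cs); print(r)
X=onz(c,cv2.boxPoints(r),.07); print((X*1000).round(1), X.mean(0)*1000)
go(.4698,.4320,.035,-.032)
```

```text
t 12.60 tcp [472.  422.8 169.1] shift cm [ -0.22   0.92 -13.41]  turn 0.006 F [0.2 0.9 0.7] w 0.602 tilt [-0.007 -0.005 -1.   ] q6 -0.92
((271.48492431640625, 189.33078002929688), (29.340749740600586, 105.2242431640625), 1.4878674745559692)
[[513.7 420.9  70. ]
 [428.9 426.1  70. ]
 [430.3 447.7  70. ]
 [515.3 444.7  70. ]] [472.04584444 434.85201129  70.        ]
t 12.65 tcp [474.2 424.  173.2] shift cm [ -0.44   0.8  -13.82]  turn 0.006 F [ 0.7 -0.1  1.3] w 0.598 tilt [-0.001 -0.001 -1.   ] q6 -0.92
```

```bash
python3 -m handwheel '[[[0,0,0],0,-0.2]]'
python3 - <<'E'
from h import *
c=P('wrist'); im=snap('wrist','w9')
hsv=cv2.cvtColor(im,cv2.COLOR_RGB2HSV)
m=cv2.inRange(hsv,(12,90,170),(28,255,255)); m[:100]=0;m[280:]=0;m[:,:230]=0;m[:,320:]=0
cs=max(cv2.findContours(m,0,1)[0],key=cv2.contourArea); r=cv2.minAreaRect(cs); print(r)
X=onz(c,cv2.boxPoints(r),.07); print((X*1000).round(1), X.mean(0)*1000)
go(.4698,.4320,.035,-.032)
E
```

```text
t: 12.75
tcp_pos: [0.4762, 0.4253, 0.1772]
tool_rot: [0.015, 0.705, -0.012, 0.709]
force: [0.4, -0.3, 1.1]
gripper_width: 0.603
((265.9900207519531, 179.9300079345703), (28.15517807006836, 102.29792022705078), 1.3322198390960693)
[[513.3 420.6  70. ]
 [429.3 426.   70. ]
 [430.6 447.2  70. ]
 [514.8 443.9  70. ]] [471.99920427 434.4056824   70.        ]
t 12.80 tcp [476.3 425.5 177.5] shift cm [ -0.65   0.65 -14.25]  turn 0.007 F [-0.7  0.   1. ] w 0.602 tilt [ 0.006  0.004 -1.   ] q6 -0.92
```

```bash
python3 -m handwheel '[[[-0.3,0.4,-3],0,-0.2],[[-0.2,0.4,-4],0,-0.2],[[0,0,-4],0,-0.2],[[0,0,-2],0,-0.2],[[0,0,-0.6],0,-0.2]]'
python3 - <<'E'
from h import *
go(.4708,.4332,.035,-.04)
E
```

```text
t: 13.3
tcp_pos: [0.4692, 0.4322, 0.0363]
tool_rot: [0.013, 0.707, -0.014, 0.707]
force: [-0.5, -0.8, -0.4]
gripper_width: 0.599
t 13.30 tcp [469.2 432.2  36.3] shift cm [ 0.16  0.1  -0.13]  turn -0.002 F [-0.5 -0.8 -0.4] w 0.599 tilt [-0.001 -0.001 -1.   ] q6 -0.90
```

Aligned. Closing at 60 N.

```bash
python3 -m handwheel '[[[0.1,0.1,0],0,0.1],[[0,0,0],0,0.5],[[0,0,0],0,1],[[0,0,0],0,1],[[0,0,0],0,1]]' 60
python3 - <<'E'
from h import *
go(.4708,.4332,.035,-.04)
E
python3 -m handwheel '[[[0,0,1],0,1],[[0,0,3],0,1],[[0,0,4],0,1],[[0,0,4],0,1],[[0,0,0],0,1]]'
python3 - <<'E'
from h import *
go(.4708,.4332,.035,.061)
c=P('wrist'); im=snap('wrist','w10')
a=.415; n=np.r_[-np.sin(a)*EY,np.cos(a)]; up=np.r_[np.cos(a)*EY,np.sin(a)]; lip=tray(0,-.04,.006,a)
for s in (.2,.15,.1,.05,0): print('floor s',s,np.round(lip+up*s,4),' wiper centre (edge 18mm uphill)',np.round(lip+up*s-np.r_[.018*EY,0],4))
E
```

```text
t: 13.8
tcp_pos: [0.4722, 0.4351, 0.0402]
tool_rot: [0.015, 0.705, -0.012, 0.709]
force: [0.5, -0.0, 7.1]
gripper_width: 0.27
t 13.80 tcp [472.2 435.1  40.2] shift cm [-0.14 -0.19 -0.52]  turn -0.002 F [ 0.5 -0.   7.1] w 0.270 tilt [ 0.005  0.003 -1.   ] q6 -0.90
t: 14.3
tcp_pos: [0.4731, 0.4362, 0.1654]
tool_rot: [0.016, 0.703, -0.01, 0.711]
force: [1.1, -0.1, -0.8]
gripper_width: 0.27
t 14.30 tcp [473.1 436.2 165.4] shift cm [ -0.23  -0.3  -13.04]  turn 0.099 F [ 1.1 -0.1 -0.8] w 0.270 tilt [ 0.011  0.008 -1.   ] q6 -0.90
floor s 0.2 [0.5689 0.1231 0.158 ]  wiper centre (edge 18mm uphill) [0.57   0.1052 0.158 ]
floor s 0.15 [0.5717 0.0775 0.1378]  wiper centre (edge 18mm uphill) [0.5728 0.0595 0.1378]
floor s 0.1 [0.5745 0.0318 0.1177]  wiper centre (edge 18mm uphill) [0.5756 0.0138 0.1177]
floor s 0.05 [ 0.5773 -0.0139  0.0975]  wiper centre (edge 18mm uphill) [ 0.5784 -0.0318  0.0975]
floor s 0 [ 0.5801 -0.0596  0.0774]  wiper centre (edge 18mm uphill) [ 0.5812 -0.0775  0.0774]
```

View pics/w10.png

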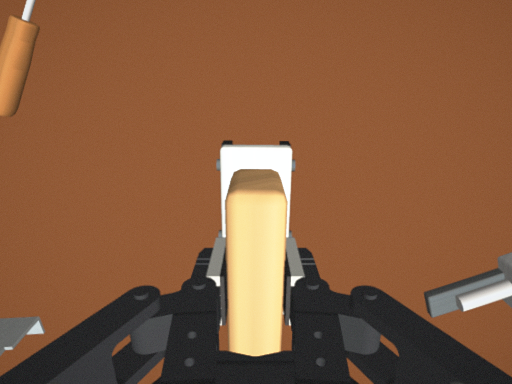

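```bash
python3 -m handwheel '[[[0.8,-2.5,4],0.012,1],[[1.2,-3.0,4],0.012,1],[[1.2,-4,3],0.012,1],[[1.2,-4.2,2.5],0.012,1],[[1.2,-4.2,0],0.012,1]]'
python3 -m handwheel '[[[1.2,-4.2,0],0.012,1],[[1.2,-4.2,0],0.012,1],[[1.0,-4.0,0],0.01,1],[[0.5,-2.0,0],0.005,1],[[0,0,0],0,1]]'
python3 - <<'E'
from h import *
go(.570,.1052,.215,.061)
im=snap('side','s11'); crop(im,140,60,340,260,3,'s11c')
go(.570,.1052,.215,.061)
E
```

```text
t: 14.85
tcp_pos: [0.5263, 0.2559, 0.2931]
tool_rot: [-0.008, 0.705, 0.009, 0.709]
force: [0.5, -0.3, -1.7]
gripper_width: 0.274
t: 15.35
tcp_pos: [0.5637, 0.1102, 0.2872]
tool_rot: [-0.02, 0.708, 0.02, 0.705]
force: [-0.4, -0.4, -2.3]
gripper_width: 0.271
t 15.35 tcp [563.7 110.2 287.2] shift cm [ 0.63 -0.5  -7.22]  turn 0.004 F [-0.4 -0.4 -2.3] w 0.271 tilt [-0.004 -0.001 -1.   ] q6 -1.56
t 15.40 tcp [563.5 111.8 287.5] shift cm [ 0.65 -0.66 -7.25]  turn 0.002 F [-0.3 -0.8 -1.9] w 0.275 tilt [-0.004  0.    -1.   ] q6 -1.56
```

View pics/s11c.png

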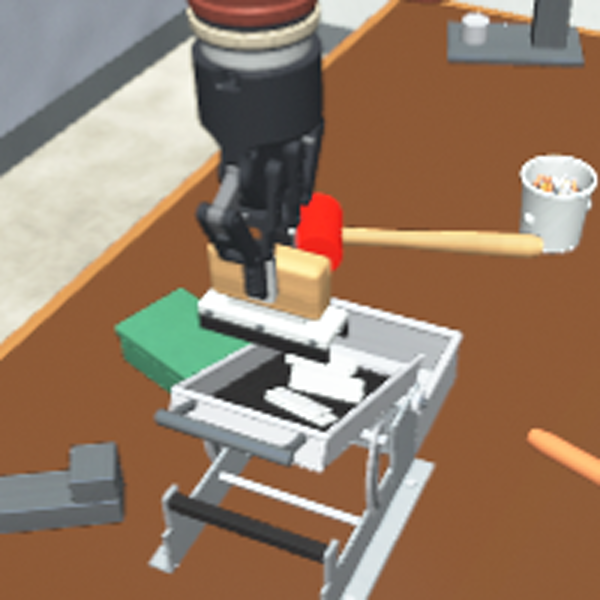

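```bash
python3 -m handwheel '[[[0.4,-0.4,-1],0,1],[[0.3,-0.2,-2.5],0,1],[[0,0,-2.5],0,1],[[0,0,-1],0,1],[[0,0,0],0,1]]'
python3 - <<'E'
from h import *
go(.571,.1052,.198,.061)
E
```

```text
t: 15.9
tcp_pos: [0.5695, 0.1077, 0.2164]
tool_rot: [-0.022, 0.709, 0.022, 0.705]
force: [-0.3, 0.2, -2.6]
gripper_width: 0.272
t 15.90 tcp [569.5 107.7 216.4] shift cm [ 0.15 -0.25 -1.84]  turn -0.002 F [-0.3  0.2 -2.6] w 0.272 tilt [-0.005 -0.    -1.   ] q6 -1.58
```

```bash
python3 -m handwheel '[[[0.1,-0.2,-0.7],0,1],[[0,0,-0.5],0,1],[[0,0,-0.2],0,1],[[0,0,0],0,1]]'
python3 -m handwheel '[[[0,0,-0.2],0,1],[[0,0,0],0,1]]'
```

```text
t: 16.3
tcp_pos: [0.5723, 0.1049, 0.2057]
tool_rot: [-0.022, 0.707, 0.022, 0.707]
force: [0.6, -0.2, -1.7]
gripper_width: 0.271
t: 16.5
tcp_pos: [0.5722, 0.1048, 0.2037]
tool_rot: [-0.022, 0.707, 0.022, 0.707]
force: [0.2, -0.7, -0.8]
gripper_width: 0.268
```

```bash
python3 -m handwheel '[[[0,0,-0.2],0,1],[[0,0,0],0,1]]'
python3 -m handwheel '[[[0,0,-0.15],0,1],[[0,0,0],0,1]]'
```

```text
t: 16.7
tcp_pos: [0.5721, 0.1048, 0.2013]
tool_rot: [-0.022, 0.707, 0.022, 0.707]
force: [0.6, -0.2, -2.3]
gripper_width: 0.275
t: 16.9
tcp_pos: [0.5721, 0.1049, 0.1998]
tool_rot: [-0.022, 0.707, 0.022, 0.707]
force: [0.1, -0.8, -2.4]
gripper_width: 0.271
```

```bash
python3 -m handwheel '[[[0,0,-0.15],0,1],[[0,0,0],0,1]]'
python3 -m handwheel '[[[0,0,-0.1],0,1],[[0,0,0],0,1]]'
```

```text
t: 17.1
tcp_pos: [0.5721, 0.1049, 0.1983]
tool_rot: [-0.022, 0.707, 0.022, 0.707]
force: [0.2, -0.6, -3.5]
gripper_width: 0.27
t: 17.3
tcp_pos: [0.5723, 0.1049, 0.1978]
tool_rot: [-0.022, 0.707, 0.022, 0.707]
force: [0.5, 0.8, -1.5]
gripper_width: 0.273
```

```bash
python3 -m handwheel '[[[0,0,-0.1],0,1],[[0,0,0],0,1]]'
python3 -m handwheel '[[[0,0,-0.1],0,1],[[0,0,0],0,1]]'
```

```text
t: 17.5
tcp_pos: [0.5724, 0.1049, 0.1976]
tool_rot: [-0.022, 0.707, 0.022, 0.707]
force: [-3.2, -0.2, 3.4]
gripper_width: 0.27
t: 17.7
tcp_pos: [0.5724, 0.1049, 0.1975]
tool_rot: [-0.022, 0.706, 0.022, 0.707]
force: [-3.9, -0.2, 7.3]
gripper_width: 0.268
```

Contact is at TCP z 0.1978, against a predicted 0.198. I'll back off slightly and sweep along the slope.

```bash
python3 -m handwheel '[[[0,0,0.15],0,1],[[0.1,-1.2,-0.52],0,1],[[0.1,-1.2,-0.53],0,1],[[0.1,-1.2,-0.53],0,1],[[0,0,0],0,1]]'
python3 - <<'E'
from h import *
def contact():
    o=ctrl.observe(); p=o['tcp_pos']; y=(p[:2]-H0)@EY; x=(p[:2]-H0)@EX
    # predicted contact TCP z: line through (.1052..) 
    a=.415; yu=y+.018; s=(yu+.0390)/np.cos(a)
    print('stand x %.1f y %.1f, uphill edge s %.1f, tcp z %.1f floor-contact z %.1f'%(x*1e3,y*1e3,s*1e3,p[2]*1e3,(tray(0,-.04,.006,a)[2]+s*np.sin(a)+.040)*1e3))
contact(); go(.57,.10,.2,.061)
im=snap('side','s12'); crop(im,140,60,340,260,3,'s12c')
E
```

```text
t: 18.2
tcp_pos: [0.5753, 0.0663, 0.1803]
tool_rot: [-0.022, 0.707, 0.02, 0.707]
force: [1.5, -3.1, 0.5]
gripper_width: 0.274
stand x 2.9 y 86.9, uphill edge s 157.2, tcp z 180.3 floor-contact z 180.8
t 18.20 tcp [575.3  66.3 180.3] shift cm [-0.53  3.37  1.97]  turn 0.002 F [ 1.5 -3.1  0.5] w 0.274 tilt [-0.    -0.002 -1.   ] q6 -1.64
```

View pics/s12c.png

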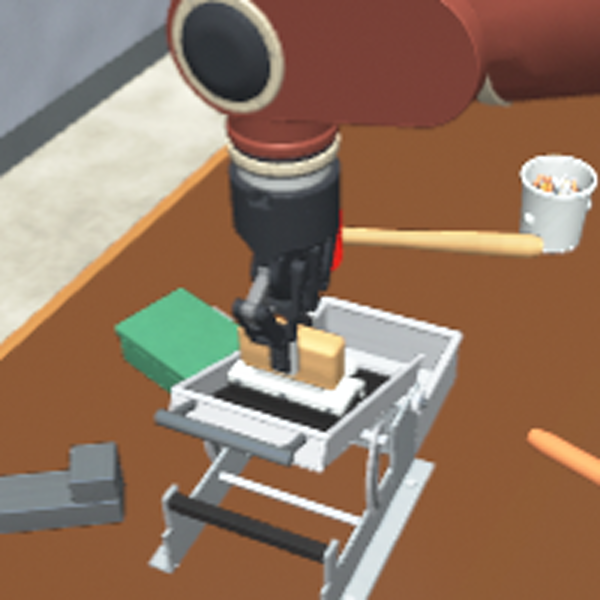

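```bash
python3 -m handwheel '[[[0.05,-1.2,-0.52],0,1],[[0.05,-1.2,-0.53],0,1],[[0.05,-1.2,-0.53],0,1],[[0.05,-1.2,-0.53],0,1],[[0,0,0],0,1]]'
python3 - <<'E'
from h import *
go(.57,.10,.2,.061)
im=snap('top','t13'); crop(im,160,130,360,250,4,'t13c')
im=snap('side','s13'); crop(im,140,60,340,260,3,'s13c')
E
```

```text
t: 18.75
tcp_pos: [0.577, 0.0187, 0.1592]
tool_rot: [-0.022, 0.707, 0.02, 0.706]
force: [0.4, -2.7, 0.1]
gripper_width: 0.267
t 18.75 tcp [577.   18.7 159.2] shift cm [-0.7   8.13  4.08]  turn 0.002 F [ 0.4 -2.7  0.1] w 0.267 tilt [-0.001 -0.002 -1.   ] q6 -1.73
```

View pics/s13c.png

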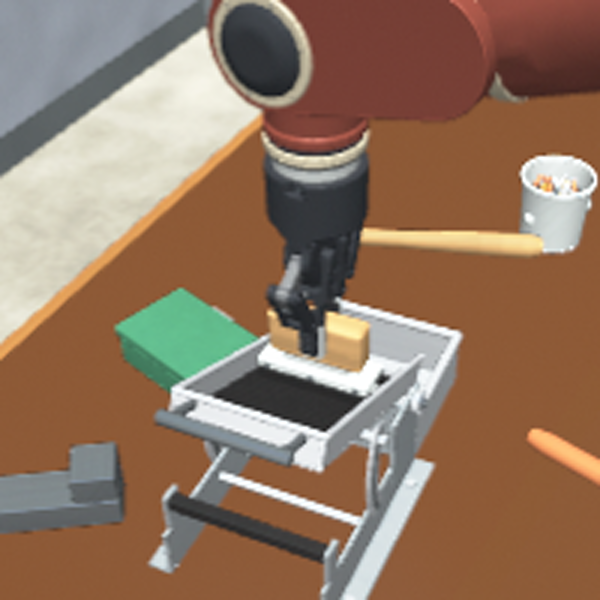

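View pics/t13c.png

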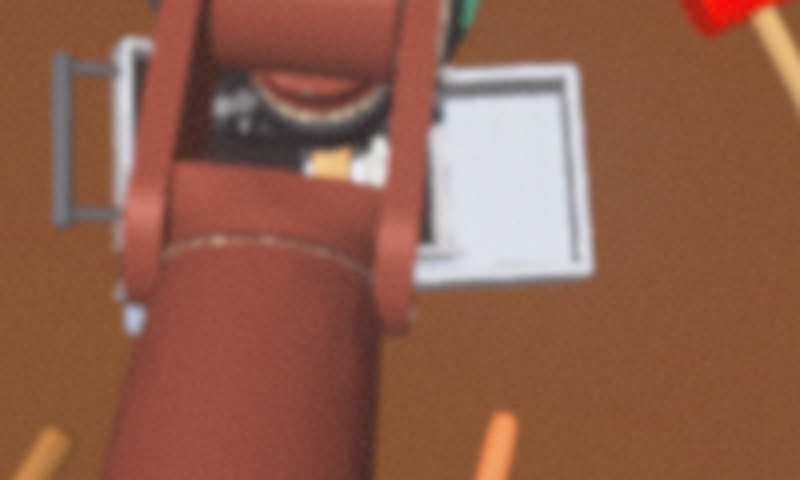

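```bash
python3 -m handwheel '[[[0.06,-1.2,-0.52],0,1],[[0.06,-1.2,-0.53],0,1],[[0.06,-1.2,-0.53],0,1],[[0.06,-1.2,-0.52],0,1],[[0,0,0],0,1]]'
python3 -m handwheel '[[[0.06,-1.0,-0.43],0,1],[[0.06,-1.0,-0.43],0,1],[[0.06,-1.0,-0.43],0,1],[[0,0,0],0,1]]'
python3 - <<'E'
from h import *
o=ctrl.observe(); p=o['tcp_pos'];y=(p[:2]-H0)@EY; s=(y+.018+.039)/np.cos(.415); print('s',s*1e3,'x',(p[:2]-H0)@EX*1e3,'pred z',(tray(0,-.04,.006,.415)[2]+s*np.sin(.415)+.040))
go(.57,.10,.2,.061)
im=snap('side','s14'); crop(im,140,60,340,260,3,'s14c')
E
```

```text
t: 19.35
tcp_pos: [0.5792, -0.0292, 0.138]
tool_rot: [-0.021, 0.707, 0.021, 0.706]
force: [0.1, -2.1, -0.6]
gripper_width: 0.272
t: 19.75
tcp_pos: [0.5809, -0.0584, 0.1251]
tool_rot: [-0.021, 0.707, 0.021, 0.706]
force: [1.0, -0.8, -2.6]
gripper_width: 0.271
s 20.797949639955647 x 0.8532334270918228 pred z 0.1257486245750402
t 19.75 tcp [580.9 -58.4 125.1] shift cm [-1.09 15.84  7.49]  turn 0.001 F [ 1.  -0.8 -2.6] w 0.271 tilt [-0.002 -0.    -1.   ] q6 -1.86
```

View pics/s14c.png

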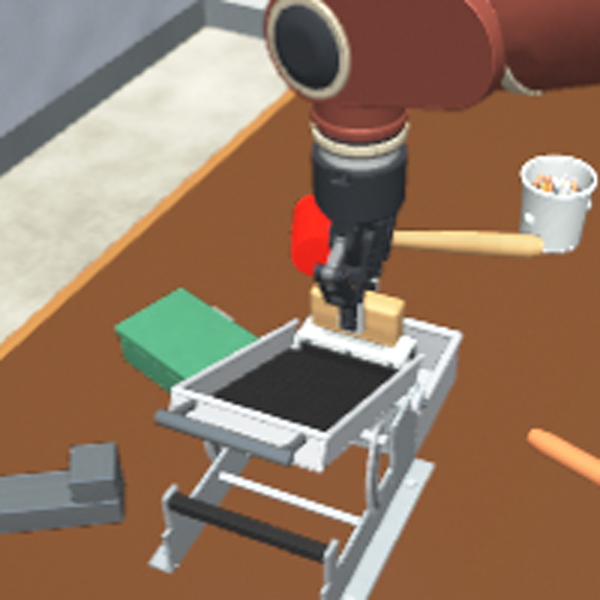

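```bash
python3 -m handwheel '[[[0.06,-1.0,-0.43],0,1],[[0.06,-0.8,-0.33],0,1],[[0.06,-1.0,0],0,1],[[0.06,-1.0,0],0,1],[[0.06,-1.0,0],0,1]]'
python3 -m handwheel '[[[0,0,0],0,1],[[0,0,2],0,1],[[0,0,4],0,1],[[-2,2,4],0,1],[[-4,3,2],0,1]]'
python3 -m handwheel '[[[-4,4,0],0,1],[[-3,4,0],0,1],[[0,4,0],0,1],[[0,4,0],0,1],[[0,4,0],0,1]]'
python3 - <<'E'
from h import *
go(.4708,.4332,.041,-.04)
im=snap('top','t15'); crop(im,160,130,360,250,4,'t15c')
im=snap('side','s15'); crop(im,140,60,340,260,3,'s15c')
E
```

```text
t: 20.3
tcp_pos: [0.5845, -0.1061, 0.1187]
tool_rot: [-0.022, 0.707, 0.022, 0.707]
force: [-0.2, -0.7, -1.9]
gripper_width: 0.272
t: 20.8
tcp_pos: [0.5296, -0.058, 0.2425]
tool_rot: [-0.022, 0.704, 0.02, 0.709]
force: [0.1, 1.5, -0.5]
gripper_width: 0.274
t: 21.3
tcp_pos: [0.4614, 0.1397, 0.2378]
tool_rot: [-0.021, 0.706, 0.022, 0.707]
force: [-0.4, -1.1, -2.3]
gripper_width: 0.275
t 21.30 tcp [461.4 139.7 237.8] shift cm [  0.94  29.35 -19.68]  turn -0.101 F [-0.4 -1.1 -2.3] w 0.275 tilt [ 0.002  0.    -1.   ] q6 -1.49
```

View pics/t15c.png

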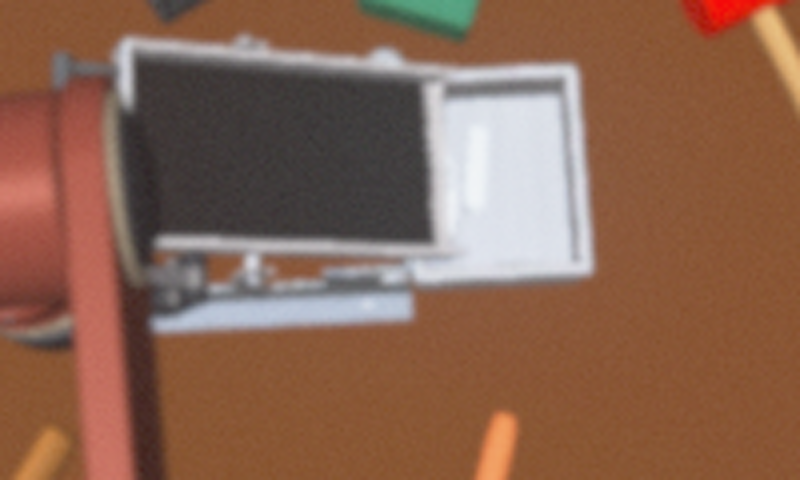

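View pics/s15c.png

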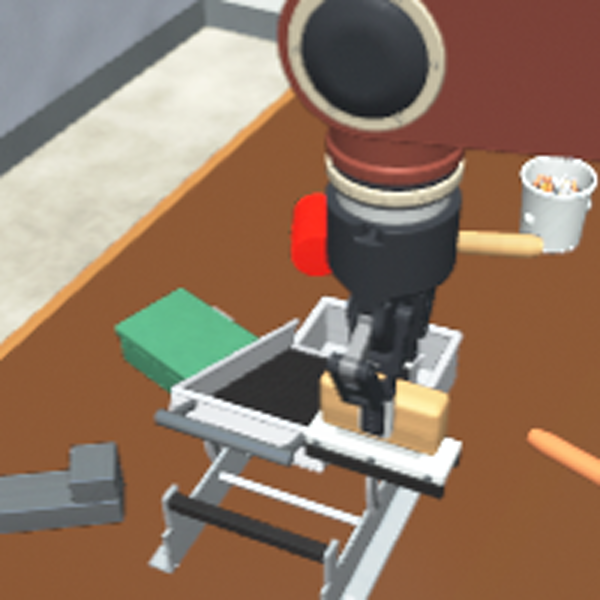

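Run:
```python
from h import *
im=cv2.imread('pics/t15.png'); o=cv2.imread('pics/t6.png')
def enh(i):
    c=i[140:205,255:312].astype(float).mean(2); c=np.clip((c-150)/(240-150),0,1)*255
    return cv2.resize(c.astype(np.uint8),None,fx=7,fy=7,interpolation=cv2.INTER_CUBIC)
cv2.imwrite('pics/enh.png',np.hstack([enh(im),enh(o)]))
```

```text
(no output)
```

View pics/enh.png

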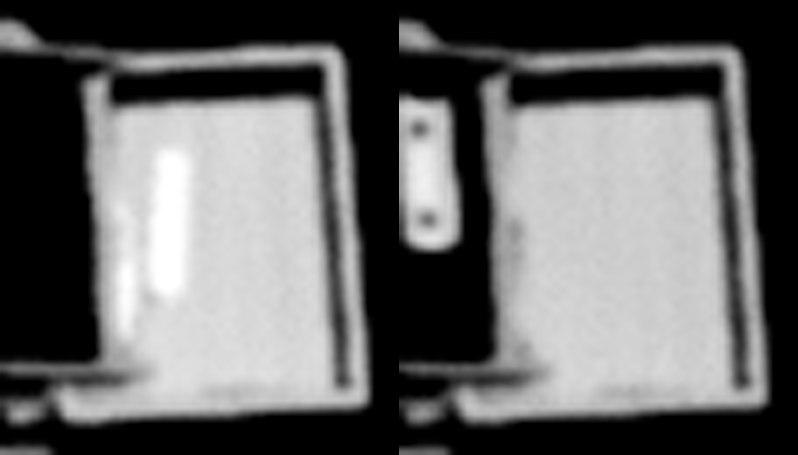

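The tray floor is empty. One offcut shows in the bin at crop pixel (477,165) and another partly under the lip at (452,200); the third is hidden from this view. I'll use the wrist camera from the far side of the bin, wiper still in hand, to look under the lip.

```bash
python3 -m handwheel '[[[0,-4,1],0,1],[[0,-4.5,1],0,1],[[0,-4.5,0],0,1],[[0,-4.5,0],0,1],[[0.5,-4.5,0],0,1]]'
python3 -m handwheel '[[[2,-4.5,0],0,1],[[3,-4.0,0],0,1],[[4,-4,0],0,1],[[3,-4,0],0,1],[[2,-2,0],0,1]]'
python3 -m handwheel '[[[0,0,0],0,1],[[0,0,0],0,1]]'
python3 - <<'E'
from h import *
go(.62,-.27,.25,.061)
im=snap('wrist','w16')
c=P('wrist'); print(proj(c,[stand(x,y,.0575) for x in(-.075,.075) for y in(-.138,-.014)]).round())
E
```

```text
t: 21.9
tcp_pos: [0.4663, -0.0842, 0.2578]
tool_rot: [-0.022, 0.706, 0.021, 0.707]
force: [0.9, -0.4, -1.3]
gripper_width: 0.27
t: 22.4
tcp_pos: [0.6029, -0.2663, 0.2566]
tool_rot: [-0.021, 0.707, 0.02, 0.707]
force: [-1.3, -0.6, -1.1]
gripper_width: 0.271
t: 22.6
tcp_pos: [0.6017, -0.263, 0.2566]
tool_rot: [-0.021, 0.707, 0.022, 0.706]
force: [-0.7, -0.3, -1.4]
gripper_width: 0.268
t 22.60 tcp [ 601.7 -263.   256.6] shift cm [ 1.83 -0.7  -0.66]  turn 0.001 F [-0.7 -0.3 -1.4] w 0.268 tilt [-0.001  0.001 -1.   ] q6 -2.16
[[359.  82.]
 [477.  84.]
 [348. 221.]
 [453. 220.]]
```

View pics/w16.png

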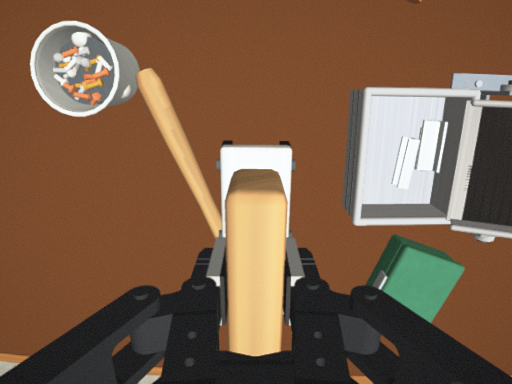

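Run:
```python
from h import *
im=cv2.imread('pics/w16.png')[:,:,::-1]; crop(im,340,70,512,245,4,'w16c')
```

```text
(no output)
```

View pics/w16c.png

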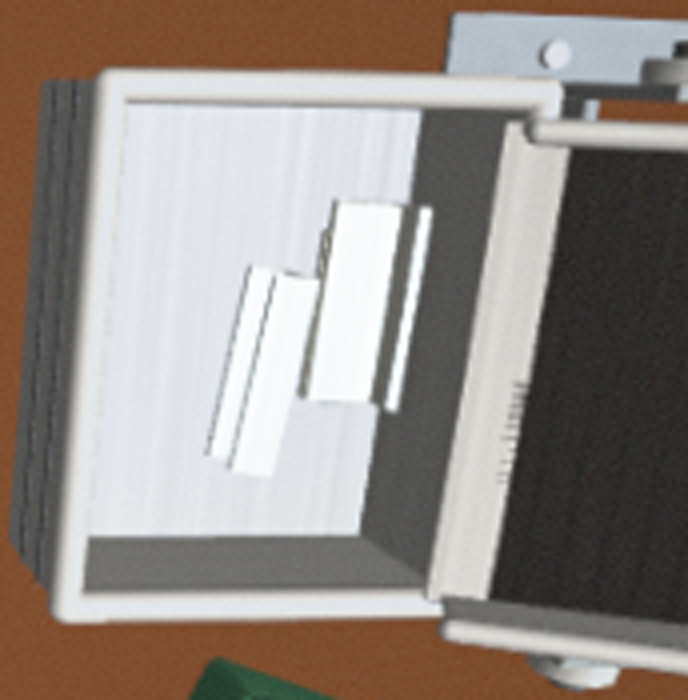

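```bash
python3 -m handwheel '[[[-2,2,0],0,1],[[-3,2,0],0,1],[[-2,2,-1],0,1],[[0,0,0],0,1],[[0,0,0],0,1]]'
python3 - <<'E'
from h import *
go(.53,-.2,.25,.061)
im=snap('wrist','w17')
c=P('wrist'); q=proj(c,[stand(x,y,.0575) for x in(-.075,.075) for y in(-.138,-.014)]).round(); print(q)
x0,y0=np.maximum(q.min(0)-5,0).astype(int); x1,y1=(q.max(0)+5).astype(int); crop(im,x0,y0,min(x1,512),y1,4,'w17c')
E
```

```text
t: 23.15
tcp_pos: [0.5316, -0.2013, 0.2476]
tool_rot: [-0.022, 0.706, 0.022, 0.707]
force: [0.1, -0.6, -1.0]
gripper_width: 0.274
t 23.15 tcp [ 531.6 -201.3  247.6] shift cm [-0.16  0.13  0.24]  turn -0.001 F [ 0.1 -0.6 -1. ] w 0.274 tilt [ 0.001 -0.001 -1.   ] q6 -2.13
[[295. 147.]
 [414. 148.]
 [290. 275.]
 [395. 275.]]
```

View pics/w17c.png

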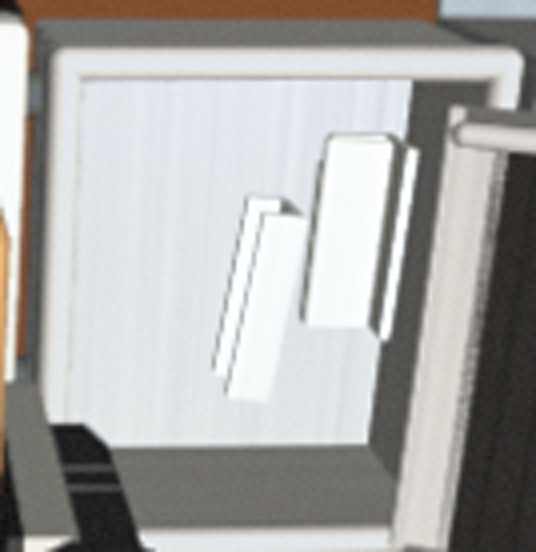

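```bash
python3 -m handwheel '[[[0,1,-2.5],0,1],[[0,1,-2.5],0,1],[[0,0.5,-1.5],0,1],[[0,0,0],0,1],[[0,0,0],0,1]]'
python3 - <<'E'
from h import *
ims=[ctrl.camera('wrist').astype(float) for _ in range(4)]
im=np.mean(ims,0).astype(np.uint8); cv2.imwrite('pics/w18.png',im[:,:,::-1])
c=P('wrist'); q=proj(c,[stand(x,y,.003) for x in(-.07,.07) for y in(-.13,-.02)]).round(); print(q)
x0,y0=np.maximum(q.min(0)-10,0).astype(int); x1,y1=(q.max(0)+10).astype(int)
e=np.clip((im.astype(float)-90)/(255-90),0,1)**2.5*255
crop(e.astype(np.uint8),x0,y0,min(x1,512),y1,5,'w18c')
go(.53,-.2,.25,.061)
E
```

```text
t: 23.7
tcp_pos: [0.5329, -0.1778, 0.183]
tool_rot: [-0.022, 0.707, 0.021, 0.707]
force: [0.2, 0.5, -1.7]
gripper_width: 0.269
[[280. 151.]
 [389. 152.]
 [277. 274.]
 [374. 274.]]
t 23.90 tcp [ 533.2 -178.1  184. ] shift cm [-0.32 -2.19  6.6 ]  turn 0.000 F [-0.4 -0.4 -1.2] w 0.267 tilt [ 0.003 -0.001 -1.   ] q6 -2.09
```

View pics/w18c.png

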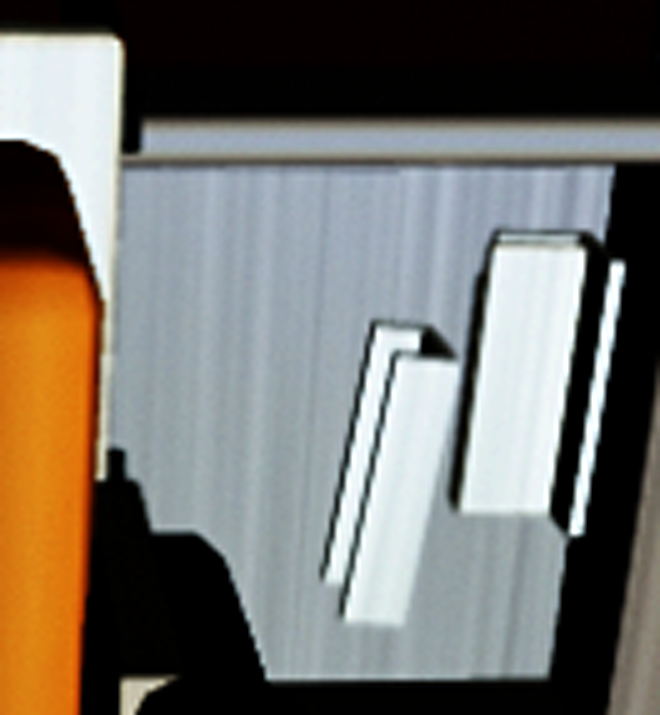

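Run:
```python
from h import *
K,d,R,t=P('wrist'); o=ctrl.observe(); C=-R.T@t
c18=(K,d,R,t); C16=C+np.array([.6017,-.2630,.2566])-np.array(o['tcp_pos']); c16=(K,d,R,-R@C16)
print('tcp',o['tcp_pos'])
A={'R face TL':((335,202),(492,240)),'R face TR':((402,205),(590,240)),'R face BR':((370,402),(550,512)),'R face BL':((305,398),(462,510)),
'R strip top':((432,208),(625,263)),'R strip bot':((397,411),(582,533)),
'L strip top':((250,267),(375,325)),'L strip bot':((210,457),(325,580)),'L face TL':((272,275),(397,352)),'L face TR':((320,278),(457,357)),'L face BR':((268,475),(405,625)),'L face BL':((233,470),(345,618)),
'bin rim corner':((550,85),None)}
for n,(a,b) in A.items():
    if b is None: continue
    a=np.array(a)/4.+[340,70]; b=np.array(b)/5.+[267,141]
    o1,d1=ray(c16,[a]);o2,d2=ray(c18,[b]); d1,d2=d1[0],d2[0]
    k=np.linalg.lstsq(np.c_[d1,-d2],o2-o1,rcond=None)[0]; p,q=o1+k[0]*d1,o2+k[1]*d2
    m=(p+q)/2; print(n,'stand x %.0f y %.0f z %.0f'%((m[:2]-H0)@EX*1e3,(m[:2]-H0)@EY*1e3,m[2]*1e3),'gap %.1f'%(np.linalg.norm(p-q)*1e3))
```

```text
tcp [ 0.53317742 -0.1780695   0.18402307]
R face TL stand x -32 y -42 z 6 gap 0.5
R face TR stand x -31 y -20 z 5 gap 0.2
R face BR stand x 29 y -23 z 9 gap 0.2
R face BL stand x 29 y -43 z 8 gap 1.4
R strip top stand x -32 y -20 z 22 gap 0.7
R strip bot stand x 29 y -19 z 18 gap 0.4
L strip top stand x -11 y -63 z 1 gap 0.5
L strip bot stand x 49 y -69 z 3 gap 0.3
L face TL stand x -11 y -62 z 15 gap 1.0
L face TR stand x -11 y -51 z 21 gap 0.5
L face BR stand x 51 y -56 z 18 gap 1.6
L face BL stand x 48 y -69 z 21 gap 0.2
```

Triangulating the corners puts all the pieces on the bin floor, well inside its walls: a channel on its side at stand y −69..−51, and a flat face with a 20 mm flange at y −42..−20, which looks like the strap nested in the angle. I'll set the wiper down first, then look again with an empty gripper and a clear view.

```bash
python3 -m handwheel '[[[-2,0,4],0,1],[[-3,2,3.5],0,1],[[-3,4,0],0,1],[[-2.3,4.5,0],0,1],[[0,4.8,0],0,1]]'
python3 -m handwheel '[[[0,4.8,0],-0.02,1],[[0,4.8,0],-0.02,1],[[0,4.8,0],-0.02,1],[[0,4.8,0],-0.02,1],[[0,4.8,0],-0.02,1]]'
python3 -m handwheel '[[[0.5,4.8,0],0,1],[[0.5,4.8,0],0,1],[[0.8,4.8,-2],0,1],[[0.8,4.8,-3],0,1],[[0.8,2,-3],0,1]]'
python3 - <<'E'
from h import *
go(.4708,.4332,.041,-.04)
im=snap('side','s19')
E
```

```text
t: 24.4
tcp_pos: [0.4283, -0.0244, 0.2586]
tool_rot: [-0.021, 0.706, 0.02, 0.708]
force: [1.0, -0.2, -2.9]
gripper_width: 0.269
t: 24.9
tcp_pos: [0.4298, 0.2172, 0.2586]
tool_rot: [0.014, 0.706, -0.014, 0.708]
force: [2.2, 0.0, -1.9]
gripper_width: 0.272
t: 25.4
tcp_pos: [0.4631, 0.4227, 0.1832]
tool_rot: [0.014, 0.706, -0.012, 0.708]
force: [-0.6, -1.1, -1.8]
gripper_width: 0.271
t 25.40 tcp [463.1 422.7 183.2] shift cm [  0.77   1.05 -14.22]  turn -0.004 F [-0.6 -1.1 -1.8] w 0.271 tilt [ 0.004  0.003 -1.   ] q6 -0.91
```

View pics/s19.png

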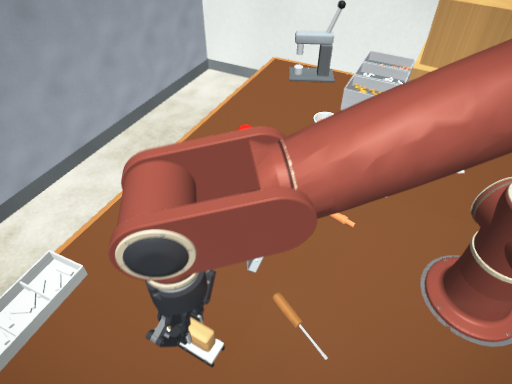

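```bash
python3 -m handwheel '[[[0,0,-3],0,1],[[0,0,-4],0,1],[[0,0,-3.5],0,1],[[0,0,-2],0,1],[[0,0,0],0,1]]'
python3 - <<'E'
from h import *
go(.4708,.4332,.041,-.04)
E
```

```text
t: 25.95
tcp_pos: [0.4603, 0.417, 0.0532]
tool_rot: [0.012, 0.709, -0.015, 0.705]
force: [-0.2, -0.6, -1.6]
gripper_width: 0.271
t 25.95 tcp [460.3 417.   53.2] shift cm [ 1.05  1.62 -1.22]  turn -0.001 F [-0.2 -0.6 -1.6] w 0.271 tilt [-0.006 -0.004 -1.   ] q6 -0.92
```

```bash
python3 -m handwheel '[[[0,0,-0.6],0,1],[[0,0,-0.3],0,1],[[0,0,0],0,1],[[0,0,0],0,1]]'
python3 -m handwheel '[[[0,0,-0.2],0,1],[[0,0,0],0,1]]'
```

```text
t: 26.35
tcp_pos: [0.463, 0.4193, 0.0492]
tool_rot: [0.014, 0.706, -0.013, 0.708]
force: [0.6, 0.3, -0.8]
gripper_width: 0.269
t: 26.55
tcp_pos: [0.4623, 0.4188, 0.046]
tool_rot: [0.014, 0.707, -0.014, 0.707]
force: [0.8, 0.5, -1.1]
gripper_width: 0.267
```

```bash
python3 -m handwheel '[[[0,0,-0.3],0,1],[[0,0,0],0,1]]'
python3 -m handwheel '[[[0,0,-0.2],0,1],[[0,0,0],0,1]]'
```

```text
t: 26.75
tcp_pos: [0.4619, 0.4185, 0.0423]
tool_rot: [0.014, 0.707, -0.014, 0.707]
force: [-1.4, -0.6, -1.8]
gripper_width: 0.27
t: 26.95
tcp_pos: [0.4622, 0.4187, 0.0406]
tool_rot: [0.014, 0.707, -0.014, 0.707]
force: [0.5, -1.0, -2.2]
gripper_width: 0.274
```

```bash
python3 -m handwheel '[[[0,0,-0.1],0,1],[[0,0,0],0,1]]'
python3 -m handwheel '[[[0,0,-0.1],0,1],[[0,0,0],0,1]]'
```

```text
t: 27.15
tcp_pos: [0.4624, 0.4189, 0.0404]
tool_rot: [0.014, 0.707, -0.014, 0.707]
force: [-2.3, 0.5, 1.0]
gripper_width: 0.27
t: 27.35
tcp_pos: [0.4626, 0.4191, 0.0403]
tool_rot: [0.014, 0.707, -0.014, 0.707]
force: [-3.8, -1.9, 6.4]
gripper_width: 0.27
```

Blades are down at TCP z 40.3 mm, the same as when picked up (40.2), so nothing is caught under the wiper. Releasing.

```bash
python3 -m handwheel '[[[0,0,0.15],0,1],[[0,0,0],0,0.3],[[0,0,0],0,0],[[0,0,0],0,-0.2],[[0,0,0],0,-0.2]]'
python3 -m handwheel '[[[0,0,2],0,-0.2],[[0,0,4],0,-0.2],[[0,0,4],0,-0.2],[[-1,-4,4],0,-0.2],[[-2,-4,4],0,-0.2]]'
python3 -m handwheel '[[[-1,-4.5,0],0,-0.2],[[0,-4.5,0],0,-0.2],[[0,-4.5,0],0,-0.2],[[0,-4.5,0],0.02,-0.2],[[0,-4.5,0],0.02,-0.2]]'
python3 - <<'E'
from h import *
im=snap('top','t20'); crop(im,60,130,360,260,2.6,'t20c')
go(.46,-.15,.2,.061)
E
```

```text
t: 27.85
tcp_pos: [0.4622, 0.4187, 0.0402]
tool_rot: [0.014, 0.707, -0.014, 0.707]
force: [0.2, 0.7, 0.4]
gripper_width: 0.598
t: 28.35
tcp_pos: [0.4373, 0.3502, 0.2105]
tool_rot: [0.014, 0.706, -0.013, 0.707]
force: [0.1, 0.9, 0.4]
gripper_width: 0.604
t: 28.85
tcp_pos: [0.4265, 0.1241, 0.2086]
tool_rot: [-0.001, 0.707, 0.001, 0.707]
force: [2.1, -0.8, 0.2]
gripper_width: 0.598
t 28.90 tcp [426.9 118.7 208.5] shift cm [  3.31 -26.87  -0.85]  turn 0.063 F [ 2.9 -1.7 -0.4] w 0.604 tilt [ 0.001 -0.005 -1.   ] q6 -1.46
```

View pics/t20c.png

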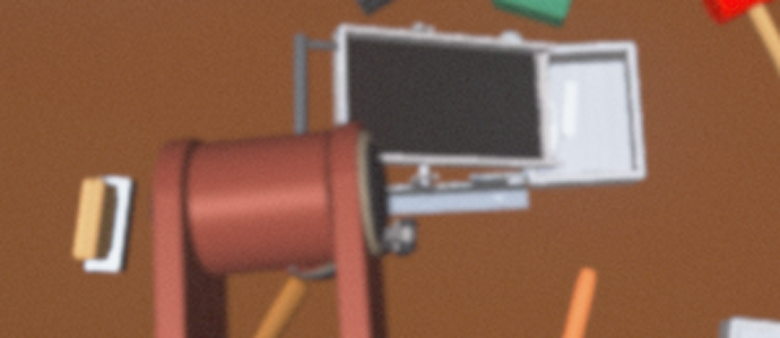

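```bash
python3 -m handwheel '[[[0,-4.5,2],-0.13,-0.2],[[0,-4.5,2],-0.13,-0.2],[[0,-4.5,0],-0.13,-0.2],[[0,-4.5,0],-0.13,-0.2],[[0,-4.5,0],-0.13,-0.2]]'
python3 -m handwheel '[[[3,-4,0],-0.13,0.5],[[4,-2.5,0],-0.13,0.5],[[4,0,0],-0.13,0.5],[[4,0,-2],-0.13,0.5],[[0,0,-3],0,0.5]]'
python3 -m handwheel '[[[0,0,0],0,0.5],[[0,0,0],0,0.5]]'
python3 - <<'E'
from h import *
go(.58,-.16,.16)
im=snap('wrist','w21')
E
```

```text
t: 29.4
tcp_pos: [0.4267, -0.1012, 0.249]
tool_rot: [0.227, 0.669, -0.227, 0.67]
force: [0.8, -0.0, -0.0]
gripper_width: 0.597
t: 29.9
tcp_pos: [0.5814, -0.1653, 0.1993]
tool_rot: [0.391, 0.588, -0.39, 0.591]
force: [-0.2, -0.7, -0.3]
gripper_width: 0.253
t: 30.1
tcp_pos: [0.5763, -0.1641, 0.1979]
tool_rot: [0.39, 0.59, -0.39, 0.589]
force: [0.0, -0.4, 0.5]
gripper_width: 0.25
t 30.10 tcp [ 576.3 -164.1  197.9] shift cm [ 0.37  0.41 -3.79]  F [ 0.  -0.4  0.5] w 0.250 tilt [-0.002  0.001 -1.   ] q6 -0.80
```

View pics/w21.png

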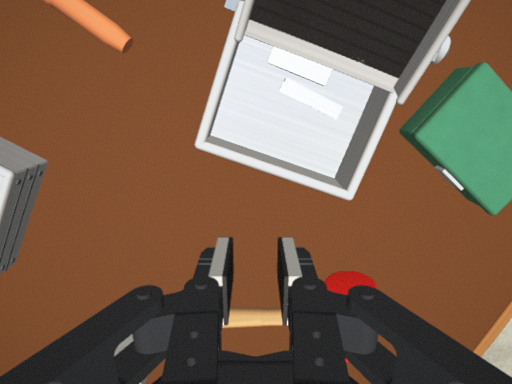

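```bash
python3 -m handwheel '[[[0,-1,-2.5],-0.1,0.5],[[0,-1,-2.5],-0.1,0.5],[[0,-1,-2],-0.1,0.5],[[0,0,0],0,0.5],[[0,0,0],0,0.5]]'
python3 - <<'E'
from h import *
ims=[ctrl.camera('wrist').astype(float) for _ in range(3)]
im=np.mean(ims,0).astype(np.uint8); cv2.imwrite('pics/w22.png',im[:,:,::-1])
c=P('wrist'); q=proj(c,[stand(x,y,.003) for x in(-.07,.07) for y in(-.13,-.02)]).round(); print(q)
np.save('c22.npy',np.array(c,dtype=object),allow_pickle=True)
x0,y0=np.maximum(q.min(0)-10,0).astype(int); x1,y1=(q.max(0)+10).astype(int); print(x0,y0,x1,y1)
e=np.clip((im.astype(float)-60)/(255-60),0,1)**2.5*255
s=min(800/(x1-x0),600/(y1-y0)); crop(e.astype(np.uint8),x0,y0,x1,y1,s,'w22c')
go(.58,-.16,.16)
E
```

```text
t: 30.65
tcp_pos: [0.5774, -0.1947, 0.1307]
tool_rot: [0.474, 0.524, -0.473, 0.526]
force: [-1.0, 0.2, 0.7]
gripper_width: 0.248
[[183. 127.]
 [182. -22.]
 [353. 134.]
 [370. -12.]]
172 0 380 144
t 30.80 tcp [ 578.1 -194.6  131.3] shift cm [0.19 3.46 2.87]  F [0.5 1.1 0.3] w 0.248 tilt [ 0.004 -0.002 -1.   ] q6 -0.55
```

View pics/w22c.png

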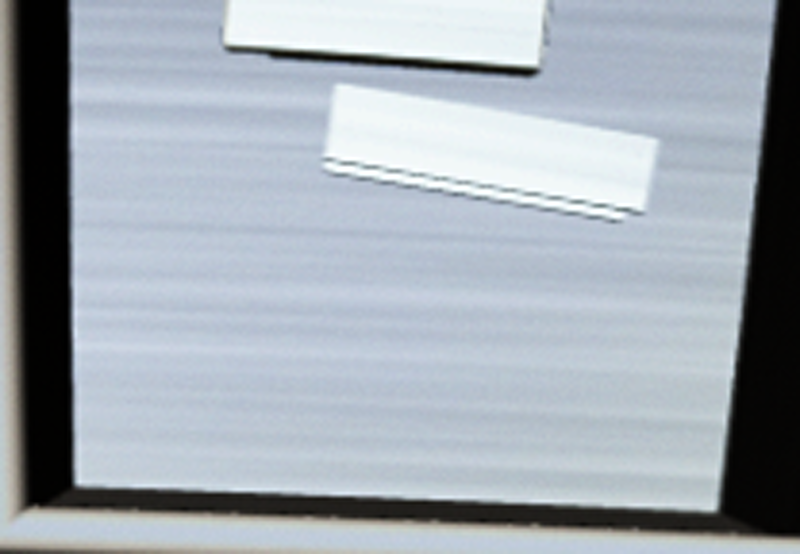

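```bash
python3 -m handwheel '[[[0,-2.5,1],0,0.5],[[0,-2.5,1],0,0.5],[[0,0,0],0,0.5],[[0,0,0],0,0.5]]'
python3 - <<'E'
from h import *
ims=[ctrl.camera('wrist').astype(float) for _ in range(3)]
im=np.mean(ims,0).astype(np.uint8); cv2.imwrite('pics/w23.png',im[:,:,::-1])
c=P('wrist'); q=proj(c,[stand(x,y,.003) for x in(-.07,.07) for y in(-.13,-.02)]).round(); print(q)
e=np.clip((im.astype(float)-60)/(255-60),0,1)**2.5*255
crop(e.astype(np.uint8),170,0,380,150,3.8,'w23c')
E
```

```text
t: 31.2
tcp_pos: [0.5775, -0.2446, 0.15]
tool_rot: [0.474, 0.524, -0.474, 0.526]
force: [-0.4, 0.0, -0.1]
gripper_width: 0.251
[[193.  67.]
 [193. -83.]
 [360.  74.]
 [375. -72.]]
```

View pics/w23c.png

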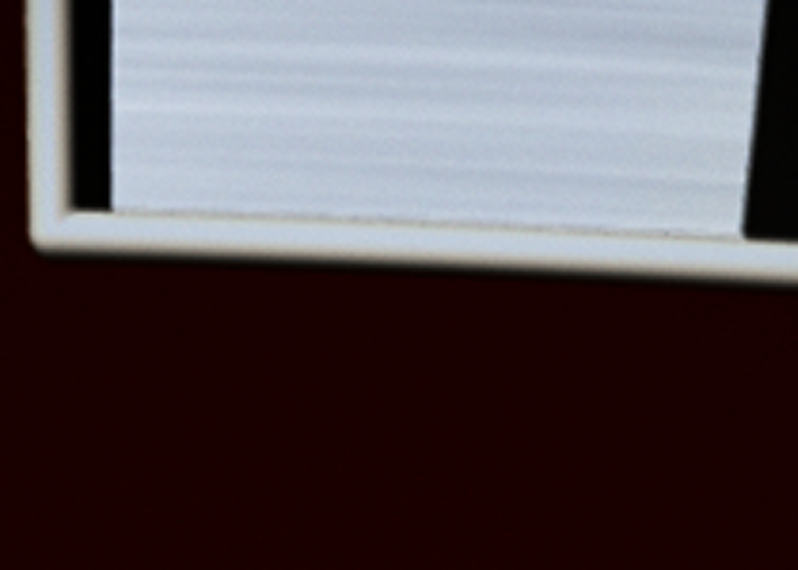

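```bash
python3 -m handwheel '[[[0,3.5,0.5],0,0.5],[[0,3.5,0.5],0,0.5],[[0,2.5,0],0,0.5],[[0,0,0],0,0.5],[[0,0,0],0,0.5]]'
python3 - <<'E'
from h import *
ims=[ctrl.camera('wrist').astype(float) for _ in range(3)]
im=np.mean(ims,0).astype(np.uint8); cv2.imwrite('pics/w24.png',im[:,:,::-1])
c=P('wrist'); q=proj(c,[stand(x,y,.003) for x in(-.07,.07) for y in(-.13,-.02)]).round(); print(q, -c[2].T@c[3], c[2][2])
e=np.clip((im.astype(float)-60)/(255-60),0,1)**2.5*255
x0,y0=np.maximum(q.min(0)-10,0).astype(int); x1,y1=(q.max(0)+10).astype(int)
crop(e.astype(np.uint8),x0,y0,x1,y1,min(800/(x1-x0),600/(y1-y0)),'w24c')
E
```

```text
t: 31.85
tcp_pos: [0.5767, -0.1485, 0.1582]
tool_rot: [0.473, 0.525, -0.474, 0.525]
force: [0.1, -1.4, 0.5]
gripper_width: 0.249
[[189. 172.]
 [188.  46.]
 [338. 178.]
 [352.  54.]] [ 0.56945779 -0.07378743  0.30120898] [ 0.0297571  -0.29866479 -0.95389405]
```

View pics/w24c.png

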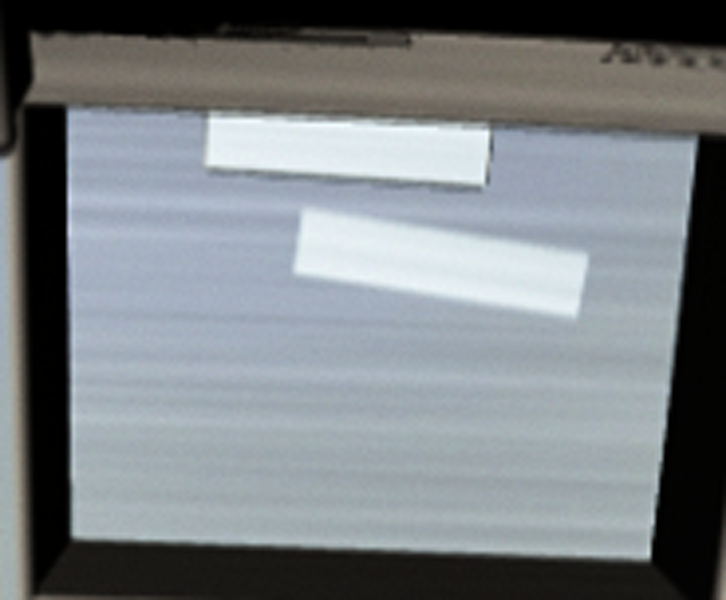

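```bash
python3 -m handwheel '[[[0,-1.5,0],0.15,0.5],[[0,-1.5,0],0.15,0.5],[[0,-1.5,0],0.15,0.5],[[0,-0.5,0],0.15,0.5],[[0,0,0],0.15,0.5]]'
python3 -m handwheel '[[[0,0,-1],0.15,0.5],[[0,0,-1],0.15,0.5],[[0,0,-1],0.15,0.5],[[0,0,-0.5],0.15,0.5],[[0,0,0],0.15,0.5]]'
python3 -m handwheel '[[[0,0,0],0,0.5],[[0,0,0],0,0.5]]'
python3 - <<'E'
from h import *
go(.58,-.2,.12,.061)
ims=[ctrl.camera('wrist').astype(float) for _ in range(3)]
im=np.mean(ims,0).astype(np.uint8); cv2.imwrite('pics/w25.png',im[:,:,::-1])
c=P('wrist'); q=proj(c,[stand(x,y,.003) for x in(-.07,.07) for y in(-.08,-.01)]).round(); print(q, -c[2].T@c[3])
e=np.clip((im.astype(float)-30)/(255-30),0,1)**1.8*255
x0,y0=np.maximum(q.min(0)-10,0).astype(int); x1,y1=np.minimum(q.max(0)+10,[512,384]).astype(int); print(x0,y0,x1,y1)
crop(e.astype(np.uint8),x0,y0,x1,y1,min(800/(x1-x0),600/(y1-y0)),'w25c')
E
```

```text
t: 32.5
tcp_pos: [0.5766, -0.2013, 0.1583]
tool_rot: [0.247, 0.662, -0.248, 0.662]
force: [0.4, -0.4, -0.0]
gripper_width: 0.249
t: 33.0
tcp_pos: [0.576, -0.2001, 0.1219]
tool_rot: [-0.012, 0.708, 0.013, 0.706]
force: [0.3, 0.6, 0.3]
gripper_width: 0.247
t: 33.2
tcp_pos: [0.5769, -0.2001, 0.1235]
tool_rot: [-0.01, 0.707, 0.01, 0.707]
force: [-0.3, -0.9, 1.2]
gripper_width: 0.249
t 33.20 tcp [ 576.9 -200.1  123.5] shift cm [ 0.31  0.01 -0.35]  turn 0.034 F [-0.3 -0.9  1.2] w 0.249 tilt [ 0. -0. -1.] q6 -2.05
[[378. 109.]
 [463. 108.]
 [366. 266.]
 [440. 263.]] [ 0.50067647 -0.20206654  0.26664748]
356 98 473 276
```

View pics/w25c.png

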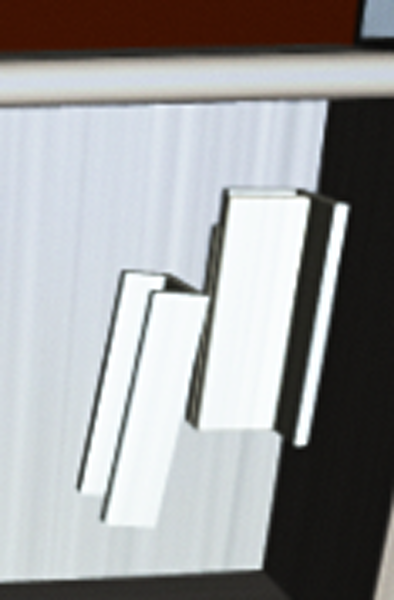

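The strap is visible as a two-layer plate (its recessed lower layer peeks out on the left), the angle's upright flange stands behind it, and the channel lies on its side. That makes three pieces, all inside the bin. I'll retreat clear and do the final checks.

```bash
python3 -m handwheel '[[[0,0,4],0,0],[[-1,0,5],0,0],[[-4,2,4],0,0],[[-4,3,2],0,0],[[-4,4,0],0,0]]'
python3 -m handwheel '[[[-2,4.5,0],0,0],[[0,4.5,0],0,0],[[0,4.5,0],0,0],[[0,4.5,0],0,0],[[0,4.5,0],0,0]]'
python3 -m handwheel '[[[-1,4.5,0],0,0],[[-1,4.5,0],0,0],[[-1,4.5,0],0,0],[[-1,4.5,0],0,0],[[-2,4.5,0],0,0]]'
python3 -m handwheel '[[[-2,4,0],0,0],[[-3,4,0],0,0],[[-2,2,0],0,0],[[0,0,0],0,0],[[0,0,0],0,0]]'
python3 - <<'E'
from h import *
go(.3,.5,.27)
im=snap('top','t26'); im=snap('side','s26')
E
```

```text
t: 33.85
tcp_pos: [0.4617, -0.1201, 0.2691]
tool_rot: [-0.011, 0.705, 0.009, 0.71]
force: [-0.3, 0.6, 0.9]
gripper_width: 0.499
t: 34.35
tcp_pos: [0.4409, 0.1072, 0.265]
tool_rot: [-0.01, 0.706, 0.011, 0.708]
force: [-0.2, 0.1, -1.3]
gripper_width: 0.502
t: 34.85
tcp_pos: [0.3809, 0.3323, 0.2648]
tool_rot: [-0.01, 0.707, 0.011, 0.707]
force: [0.9, 0.4, 0.3]
gripper_width: 0.501
t: 35.35
tcp_pos: [0.3111, 0.4306, 0.2645]
tool_rot: [-0.011, 0.707, 0.011, 0.707]
force: [0.3, -0.3, -0.2]
gripper_width: 0.497
t 35.35 tcp [311.1 430.6 264.5] shift cm [-1.11  6.94  0.55]  F [ 0.3 -0.3 -0.2] w 0.497 tilt [ 0.001 -0.    -1.   ] q6 -0.80
```

View pics/t26.png

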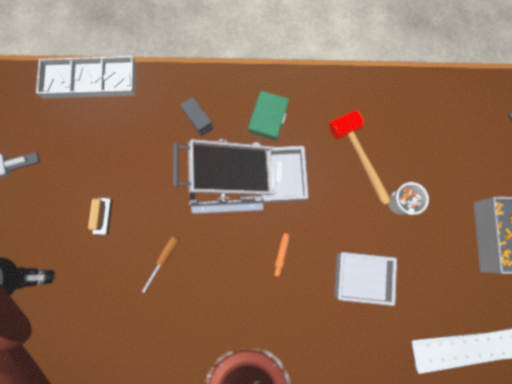

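View pics/s26.png

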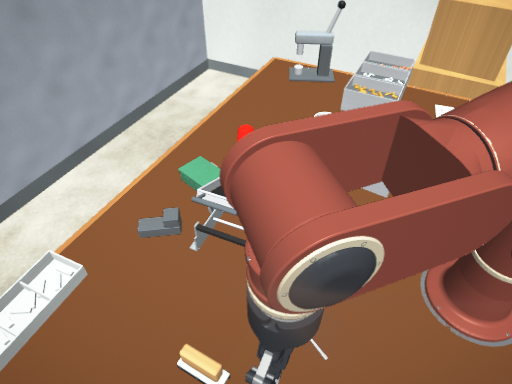

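Run:
```python
from h import *
a=cv2.imread('pics/top0.png').astype(int); b=cv2.imread('pics/t26.png').astype(int)
d=(np.abs(a-b).max(2)>60).astype(np.uint8); d=cv2.morphologyEx(d,cv2.MORPH_OPEN,np.ones((3,3)))
n,_,st,_=cv2.connectedComponentsWithStats(d); print(st[1:,:5].tolist())
im=cv2.imread('pics/t26.png')[:,:,::-1]; crop(im,65,180,135,250,8,'wipf'); crop(im,160,130,320,220,5,'trf')
```

```text
[[188, 139, 28, 9, 135], [220, 142, 15, 4, 50], [263, 145, 44, 57, 1691], [194, 146, 46, 6, 200], [184, 149, 32, 43, 393], [251, 153, 12, 24, 236], [231, 163, 14, 25, 242], [211, 164, 14, 24, 239], [298, 176, 48, 56, 2358], [184, 185, 36, 13, 164], [227, 193, 13, 3, 39], [87, 194, 24, 41, 592], [83, 196, 10, 30, 167], [0, 258, 45, 81, 1503], [45, 271, 9, 12, 92], [22, 356, 8, 5, 33]]
```

View pics/wipf.png

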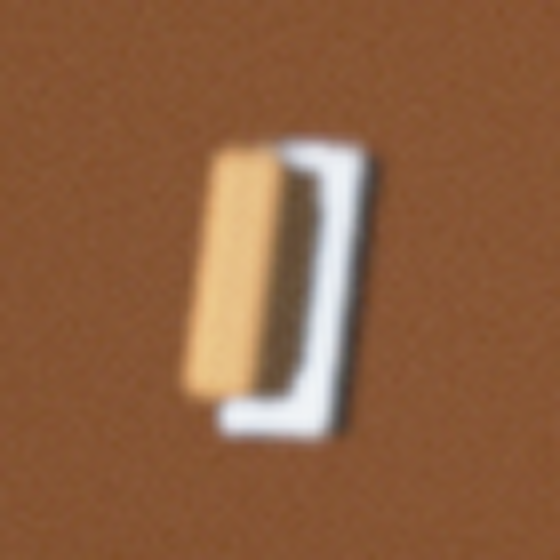

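View pics/trf.png

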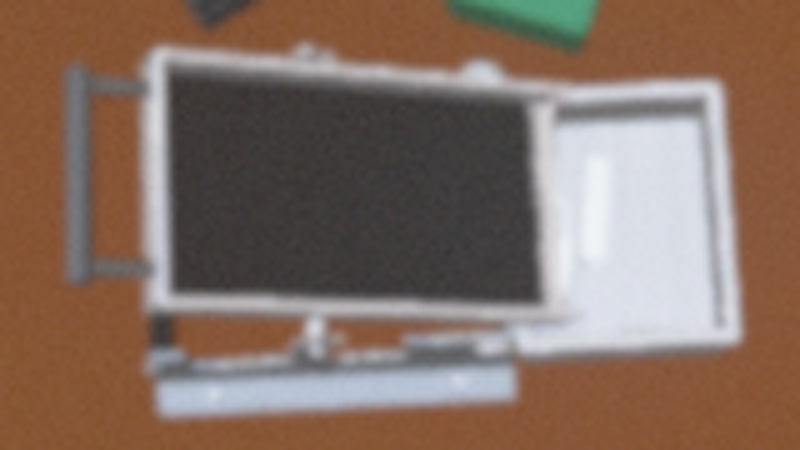

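Only the tray, offcuts, bin, wiper and arm have changed since the first picture. The wiper stands upright and the tray is still up. Handing in.

```bash
python3 -c "
from workcell import ctrl
print(ctrl.sign_off(), ctrl.observe()['t'])"
```

```text
the job is handed in; nothing more can be done
the job is handed in; nothing more can be done
```

The job is done and handed in at about 35.5 s of the 72 s allowed. I slid the left-hand bin by its far rim against the stand, then lifted the tray by its bar to the stop. I swept the offcuts over the lip in one pass with the wiper, then stood the wiper back on its blades near where it started.

**Last checks:**
- **Bin:** after the slide it measured within about 2 mm of the catch spot and square to the stand. It looked unmoved in the last top view.
- **Tray:** it stands at about 0.41–0.42 rad by the bar's position in the image. Its floor is empty.
- **Offcuts:** the wrist view shows the channel on its side, and the strap lying against or on the angle, all inside the bin. The count of three for that overlapping pair rests on its layered edge and upright flange. The triangulated heights there are only good to about 3 mm and seemed to read 3 mm low.
- **Wiper:** it met the bench at the same tool height as when I picked it up, 40.3 mm against 40.2 mm, and it looks upright and released.
- **Bystanders:** comparing the first and last top views shows no change at any of the other things.

**Disagreements and mistakes:**
- My yaw helper was 90° off at first. I caught it in the wrist view before touching anything.
- The top and wrist cameras disagreed by about 3 mm on the wiper's position, so I used the mean.
- I aimed two of the extra wrist looks into the bin the wrong way, and they showed nothing useful.

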